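# Lock the centrifuge rotor with the hex key

### The job

Lock the sample rotor on its stand: take the T-handled hex key out of its blue holder, lower it gently into the hole in the rotor's hub and, without leaning on it or wrenching it, turn it until it drops fully home into the hidden hex socket at the bottom. Then turn the screw a quarter turn clockwise (seen from above), so that its yellow pointer moves from the white mark to the green one. Lift the key out, put it back in its holder, upright and fully down, let go of it, and leave the tube rack, bottle and tray where they are.

Things in the scene. Friction and masses are not known exactly. Their poses are not given: they have to be found in the camera images.
- key: Loose hex key, 0.24 kg, upright in the holder with a little play. Steel hex shank 16 mm across flats (18.5 across corners), 85 mm long, square end; black T-handle 90 mm long (key x), 22 mm thick (key y; grip across this), 24 mm tall, its centre 97 mm and top 109 mm up. Origin: centre of the shank's lower end; z up the shank to the handle. Two flats face +x and -x.
- rotor: Fixed aluminium rotor, 170 mm across, on a black foot, with eight small red and purple caps (tops up to 75 mm above the table) round a grey hub 82 mm across and 83 mm high. Origin: centre of the underside on the table; z up. On the hub a white mark on its -x side and a green mark on its +y side, some 36 mm from the axis.
- hub_mouth (a point): Centre of the top of the hole in the hub, on the rotor's axis, 87 mm above the table; axes as the rotor. Downwards from here: a funnel 29 mm wide narrowing to 19 mm at 5.5 mm depth, a round bore 19 mm wide to 14 mm depth, then the hex socket. Pressing the key on the rotor or screw, or wrenching it sideways or against a stop, with over 35 N spoils the run; 4 to 8 N is plenty.
- socket_step (a point): Centre of the step at the bottom of the round bore, 14 mm below hub_mouth, where the hex socket begins: 16.6 mm across flats, 12 mm deep, solid floor 26 mm below hub_mouth. The turn angle of the hex is unmarked, differs each time and cannot be seen or read (this point's axes are the rotor's); the key enters only within about 4 degrees of a fit (repeats every 60), else its end rests on the step.
- screw (a joint): Turn of the locking screw (dark collar in the hub with a yellow pointer), rad: 0 at the start with the pointer at the white mark, growing clockwise seen from above, 1.57 with the pointer at the green mark. It needs about 0.08 N m to turn, stays where it is left, and has hard stops at -0.2 and 1.83. The hex socket turns with it.
- holder_mouth (a point): Centre of the top of the hole in the fixed blue key holder (round foot 72 mm across), 55 mm above the table. The hole is a funnel 32 mm wide narrowing to 20.6 mm at 8 mm depth, then straight to a solid floor at 43 mm depth, so the resting key's lower end is 12 mm above the table.
- tube_rack: Bystander: white foam rack 126 x 98 x 30 mm with red-capped tubes standing to 103 mm, loose. Origin: centre of its underside.
- bottle: Bystander: small bottle, 52 mm wide, 110 mm high, standing loose. Origin: centre of its underside.
- tray: Bystander: white open tray 80 x 100 x 28 mm, loose. Origin: centre of its underside.
Not all that is in view belongs to the job. There is more than one size of the key; the one meant has the size given above.

How it is judged:
By the outcome, as a careful person would: the job done as asked, in the order asked, and still so for the second after the job is handed in, with the robot touching nothing.
It also fails if it takes over 69 s, if anything falls off the work surface, if the arm or the gripper's body presses on something with over 40 N, if the wrist force passes 120 N, or if a joint passes its speed limit or range.

### The arm

A 6-joint arm with a two-finger parallel gripper is mounted at the origin on the work surface. World frame = base frame: x ahead of the robot, y to its left, z up, the work surface at z = 0. Lengths are in m, angles in rad, forces in N, time in s.
With the tool pointing down it reaches from about 0.35 to 0.975 m from the base axis. Payload 4.9 kg.
Tool frame: the origin (TCP) lies at the very end of the fingers, on their centre line; the grasp point (between the pads) lies 19 mm behind it (manip.hold_point_z is the distance from the TCP to the grasp point, in m); z points along the fingers, x is the direction in which the jaws open and shut, and the axes are right-handed (so a half turn about z gives the same grasp; the last joint's range is limited). The gripper opens to 85 mm and grips with 20 to 120 N. Pads are 22 mm wide; open, the fingers measure 114 mm over their backs; the gripper's body (76 mm by 85 mm) begins 54 mm behind the grasp point. The pads swing forward as they close: fully open they stand 13 mm farther back than shut.
Start: joints at [-1.428, 0.053, 1.613, -0, 1.476, -0.119], TCP at [0.162, -0.604, 0.231] pointing down, gripper open.
Joint ranges: [-3.01, 3.01], [-1.01, 2.22], [0.06, 2.58], [-1.02, 4.17], [0.09, 2.62], [-3.14, 3.14]. Speed limits (rad/s): [2.57, 2.57, 3.14, 3.14, 3.14, 3.14].

### API

Orientations are given as a unit quaternion [w, x, y, z].
In Python, from plant import manip gives the robot as it stands.
- The arm moves only by the shell command python3 -m handwheel 'ROWS' [OPENING]. ROWS is JSON, a list of rows, each an object of numbers: "dx", "dy", "dz": the shift along the tool's x, y, z in m; "ax", "ay", "az": the turn, a rotation vector about the tool's x, y, z in rad. In form: [{"dx": .., "dy": .., "dz": .., "ax": .., "ay": .., "az": ..}, ...]. A call has 1 to 5 rows; each row is the pose to reach, as a shift and turn from the pose commanded when the call began, along the tool's axes at that moment; what a row does not reach only later rows make up. A row lasts 1/8 s, in which the tool goes at most 62.5 mm and 10.7 degrees, less where a joint would pass 70% of its speed; a pose out of reach is approached as far as the arm can. A call with a gripper value outside its range is refused whole. OPENING is the closure in counts, from 0 (fully open) to 255 (shut), set as the call begins (- or left out, the last holds). The fingers move at their own pace and stop on an object; the grip force is fixed at half the most. Time passes only in rows, so rows that repeat a pose let the fingers close. It gives the time, the measured TCP pose, the force and the opening at its end, in the units of the state.
- manip.state(): the state, without advancing time (a new reading comes with each control period).
- manip.grab_frame(name): name is "scene" or "top" or "wrist"; returns a dict with "image" (480x640x3 uint8, blue, green, red), "z_map" (480x640 float32, m along the optical axis (not along the pixel's ray), 0 where there is no reading), "K" (3x3 intrinsics, pixels), "k1" (the pictures are not rectified: a ray, as slopes to the right and down, at radius r is drawn at 1 + k1 r^2 times it, then the intrinsics apply), "xyz" and "rotation" of the camera in the world. Camera axes: x right, y up, looking along -z (the intrinsics and any distortion apply to the point x, -y, -z); pixel columns grow to the right and rows downward; lengths in m; the calibration is good to about 2 mm. A picture is of the moment at which its call begins.
- manip.job_done(): hands the job in, once; it reports no verdict.
The state is a dict: "time": time; "joint_pos": joint angles; "joint_vel": joint speeds; "joint_efforts": joint torques, N m; "tool_pos": TCP position; "tool_rot": TCP orientation; "contact_force": force on the tool from outside, world axes, zero at the start; "ft_torque": the same for the moment, N m; "gripper_width": opening from 0.0 (shut) to 1.0 (fully open).
Only numpy, scipy, OpenCV 4.12 (cv2) and the standard library are available. Lean on these libraries where they do the work, as an engineer would, in place of code of your own. Each camera call takes 0.05 s, during which the arm holds its last target.

## Working session

There is one attempt and no reset: what is moved stays moved. The work goes in short steps, Python scripts to look and compute and a shell command to move; the robot and the scene stay as the last step left them, time stands still between calls to the robot, and variables do not carry over. Pictures are saved under pics/ and viewed, and the job is handed in when it is done.

```bash
ls; mkdir -p pics
python3 - <<'E'
from plant import manip
import cv2, numpy as np, pickle
print(manip.state())
print(manip.hold_point_z)
for n in ["scene","top","wrist"]:
    f=manip.grab_frame(n); pickle.dump(f,open(f'pics/{n}0.pkl','wb'))
    cv2.imwrite(f'pics/{n}0.png',f['image']); print(n,f['K'],f['k1'],f['xyz'],f['rotation'])
E
```

```text
pics
{'time': 0.0, 'joint_pos': array([-1.42801922e+00,  5.33825969e-02,  1.61427982e+00, -1.35060695e-05,
        1.47599645e+00, -1.19002935e-01]), 'joint_vel': array([ 0.00045414, -0.00211865, -0.00040418, -0.00024562,  0.00158472,
        0.00060817]), 'joint_efforts': array([-2.57844498e-03, -3.93696249e+01, -3.70175493e+01, -4.14195811e-04,
        7.14401656e-03,  1.53314852e-05]), 'tool_pos': array([ 0.16165683, -0.60309343,  0.23005553]), 'tool_rot': array([-7.16974407e-04,  7.93347421e-01, -6.08768267e-01, -7.43847219e-04]), 'contact_force': array([-0.39732027, -0.43759789,  0.15908005]), 'ft_torque': array([ 0.01654188,  0.03274066, -0.02208521]), 'gripper_width': 0.998069495842891}
0.0187
scene [[485.96033891   0.         317.61048643]
 [  0.         485.96033891 240.50851269]
 [  0.           0.           1.        ]] 0.04040170512021005 [1.09457049 0.49737006 0.57905457] [0.31933186 0.16966276 0.44869937 0.81725797]
top [[560.29425378   0.         314.9735113 ]
 [  0.         560.29425378 240.92678085]
 [  0.           0.           1.        ]] 0.0602069553498444 [ 0.49377907 -0.09166707  1.34074503] [-0.7047627  -0.02709056  0.02315916  0.70854731]
wrist [[365.02572824   0.         322.93848685]
 [  0.         365.02572824 238.20816496]
 [  0.           0.           1.        ]] -0.027255710449258248 [ 0.22699045 -0.58686342  0.37302075] [ 0.78587396 -0.10797222  0.08389649 -0.60308001]
```

View pics/top0.png

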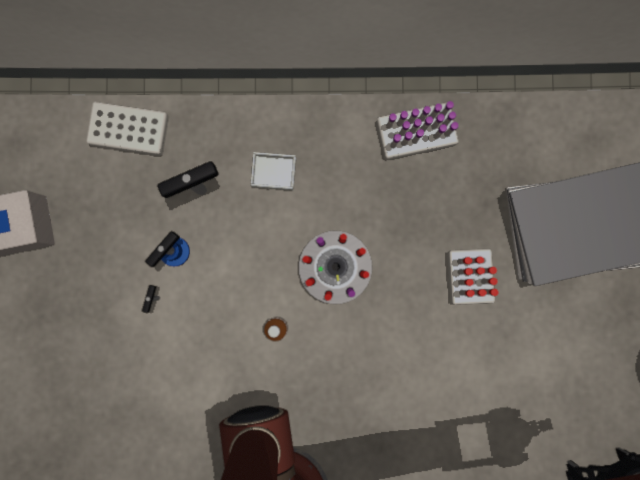

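View pics/scene0.png

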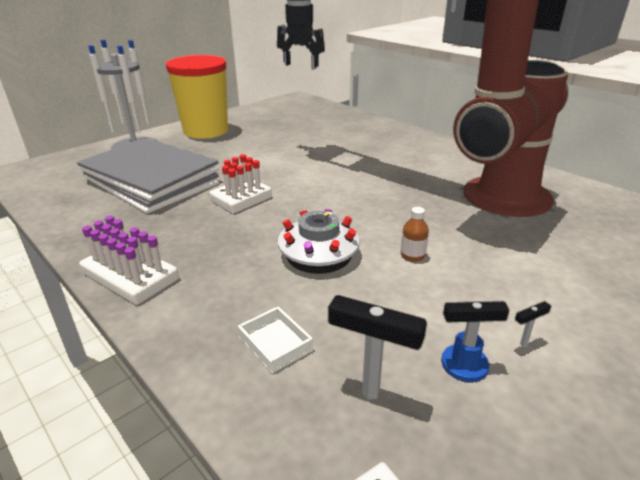

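View pics/wrist0.png

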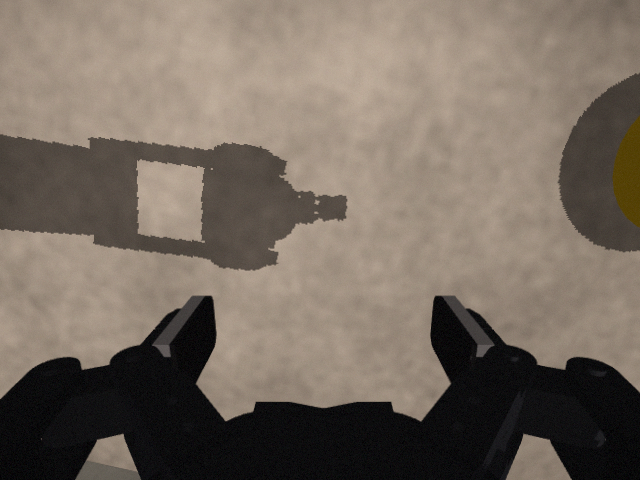

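```bash
cat > h.py <<'E'
import numpy as np, cv2, pickle
from scipy.spatial.transform import Rotation as R
def rot(q): return R.from_quat([q[1],q[2],q[3],q[0]])
def rays(f,uv):
    K=np.array(f['K']); uv=np.atleast_2d(uv).astype(float)
    d=(uv-[K[0,2],K[1,2]])/[K[0,0],K[1,1]]
    s=d.copy()
    for _ in range(20): s=d/(1+f['k1']*(s**2).sum(1,keepdims=True))
    v=np.c_[s[:,0],-s[:,1],-np.ones(len(s))]
    return rot(f['rotation']).apply(v)
def onplane(f,uv,z):
    r=rays(f,uv); c=np.array(f['xyz']); return c+r*((z-c[2])/r[:,2])[:,None]
def proj(f,P):
    p=rot(f['rotation']).inv().apply(np.atleast_2d(P)-np.array(f['xyz']))
    s=np.c_[p[:,0],-p[:,1]]/(-p[:,2:3]); s=s*(1+f['k1']*(s**2).sum(1,keepdims=True))
    K=np.array(f['K']); return s*[K[0,0],K[1,1]]+[K[0,2],K[1,2]]
def points(f):
    v,u=np.mgrid[0:480,0:640]; uv=np.c_[u.ravel(),v.ravel()]
    P=np.array(f['xyz'])+rays(f,uv)*f['z_map'].ravel()[:,None]; P[f['z_map'].ravel()==0]=np.nan
    return P.reshape(480,640,3)
E
python3 - <<'E'
from h import *
t=pickle.load(open('pics/top0.pkl','rb')); s=pickle.load(open('pics/scene0.pkl','rb'))
for n,f,c in(('top',t,(165,240)),('scene',s,(475,320)),('top',t,(336,267)),('scene',s,(318,235))):
    u,v=c; w=50
    im=cv2.resize(f['image'][v-w:v+w,u-w-20:u+w+20],None,fx=5,fy=5,interpolation=cv2.INTER_CUBIC)
    cv2.imwrite(f'pics/crop_{n}_{u}.png',im)
P=points(t);img=t['image']
def mask(f,lo,hi):return cv2.inRange(f['image'],lo,hi)
# key handle: depth-based z 0.115..0.13 near
def near(P,c,r):return np.hypot(P[...,0]-c[0],P[...,1]-c[1])<r
for c,lbl in(((162,249),'key'),((188,180),'big'),((150,298),'small')):
    p=P[c[1],c[0]]; print(lbl,p)
    m=near(P,p,.08)&(P[...,2]>p[2]-.008)&(P[...,2]<p[2]+.01)
    n,l,st,ce=cv2.connectedComponentsWithStats(m.astype(np.uint8)); k=l[c[1],c[0]]
    uv=np.argwhere(l==k)[:,::-1]
    q=onplane(t,uv,p[2])[:,:2].astype(np.float32); print(cv2.minAreaRect(q),q.mean(0),len(q), np.median(P[l==k][:,2]))
hub=P[267,336];print('hub',hub)
m=(P[...,2]>.078)&(P[...,2]<.1)&near(P,P[267,310],.1)
uv=np.argwhere(m)[:,::-1].astype(np.float32)
E
```

```text
key [0.56478909 0.2470415  0.12283467]
((0.5660050511360168, 0.2486048936843872), (0.0242630522698164, 0.09075906872749329), 51.28858947753906) [0.5657396  0.24878389] 441 0.12187996980241889
big [0.70945235 0.18415761 0.15803658]
((0.7127513885498047, 0.1865871250629425), (0.032663051038980484, 0.12826262414455414), 23.85771369934082) [0.71307653 0.18671694] 887 0.15785423475583693
small [0.45800469 0.28350658 0.08086278]
((0.45632871985435486, 0.2873823344707489), (0.018810851499438286, 0.06189534068107605), 75.57262420654297) [0.45736292 0.28774112] 193 0.07692223296590073
hub [ 0.52493447 -0.13233605  0.06437749]
```

View crops.

View pics/crop_top_165.png

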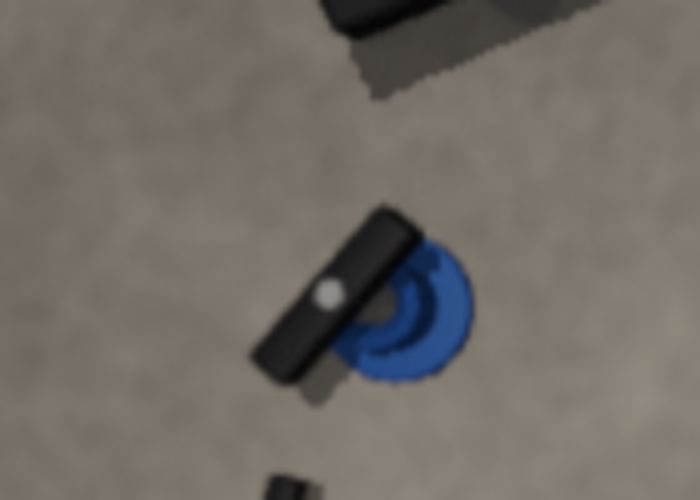

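View pics/crop_scene_475.png

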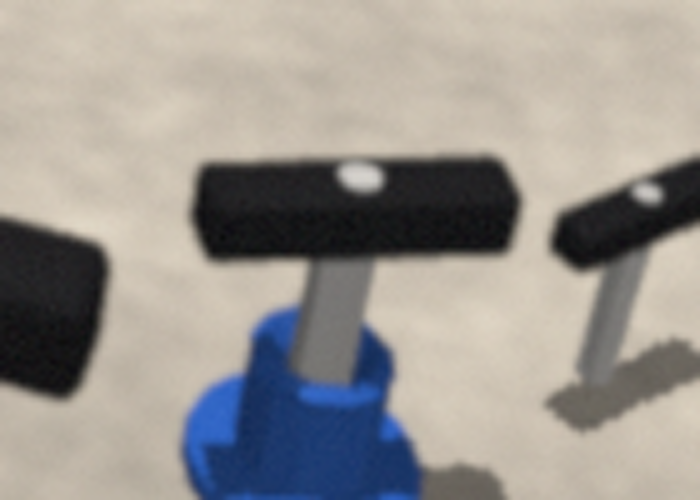

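View pics/crop_top_336.png

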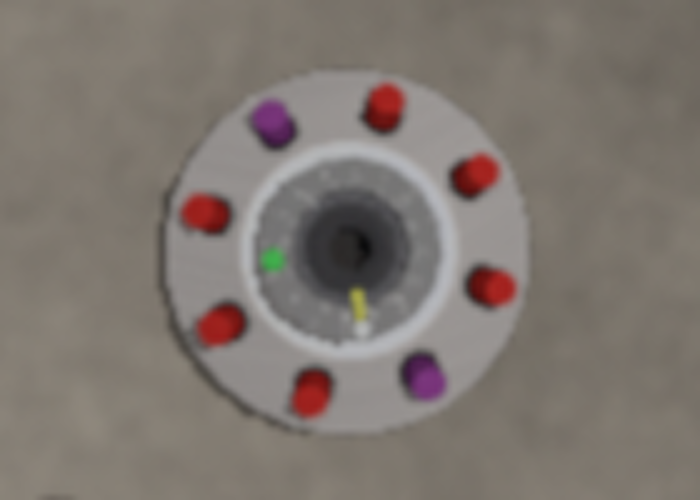

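View pics/crop_scene_318.png

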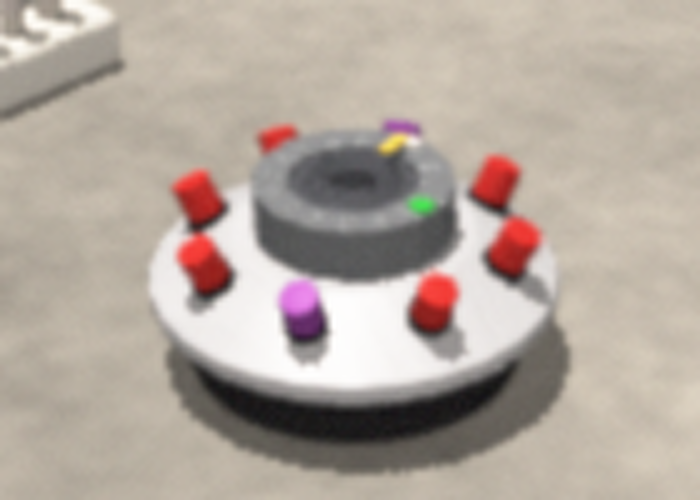

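```bash
cat > meas.py <<'E'
from h import *
t=pickle.load(open('pics/top0.pkl','rb')); s=pickle.load(open('pics/scene0.pkl','rb'))
def circ(P2):
    A=np.c_[2*P2,np.ones(len(P2))];x=np.linalg.lstsq(A,(P2**2).sum(1),rcond=None)[0];return x[:2],np.sqrt(x[2]+x[0]**2+x[1]**2)
for n,f,c in(('top',t,(336,267)),('scene',s,(318,235))):
    P=points(f); hsv=cv2.cvtColor(f['image'],cv2.COLOR_BGR2HSV)
    box=np.zeros((480,640),bool); box[c[1]-45:c[1]+45,c[0]-50:c[0]+50]=1
    m=box&(P[...,2]>.076)&(P[...,2]<.095)&(hsv[...,1]<60)
    m=cv2.morphologyEx(m.astype(np.uint8),cv2.MORPH_OPEN,np.ones((2,2)))
    cs,_=cv2.findContours(m,0,2); k=max(cs,key=cv2.contourArea)
    q=onplane(f,cv2.convexHull(k)[:,0],.083)[:,:2]; print(n,'hub',circ(q))
    hc=circ(q)[0]
    for lbl,lo,hi,ex in(('green',(45,100,80),(80,255,255),1),('yellow',(22,90,100),(35,255,255),1),('red',(0,150,60),(8,255,255),1)):
        mm=cv2.inRange(hsv,lo,hi)*box
        nn,l,st,ce=cv2.connectedComponentsWithStats(mm.astype(np.uint8))
        for i in range(1,nn):
            if st[i,4]>4:
                w=onplane(f,ce[i],.084 if lbl!='red' else .073)[0,:2]; d=w-hc; print(lbl,ce[i].round(1),w.round(4),'r',np.hypot(*d).round(4),'ang',np.degrees(np.arctan2(d[1],d[0])).round(1))
    # blue holder
    mm=cv2.inRange(hsv,(100,120,40),(125,255,255)); 
    cc=(172,250) if n=='top' else (466,350)
    b=np.zeros((480,640),np.uint8); b[cc[1]-45:cc[1]+45,cc[0]-50:cc[0]+50]=1; mm=mm*b
    mr=((P[...,2]>.045)&(P[...,2]<.062)&(mm>0))
    mf=((P[...,2]>-.004)&(P[...,2]<.02)&(mm>0))
    print(mr.sum(),mf.sum(), 'z foot',np.nanmedian(P[...,2][mf]),'rim mean',P[mr].mean(0))
    cs,_=cv2.findContours(mm,0,2);k=max(cs,key=cv2.contourArea)
    np.save(f'pics/blue_{n}.npy',k[:,0])
    for z in (.006,.01,.012):
        q=onplane(f,k[:,0],z)[:,:2]
        # robust circle with known radius .036
        from scipy.optimize import least_squares
        r=least_squares(lambda x:np.hypot(*(q-x).T)-.036,q.mean(0),loss='soft_l1',f_scale=.0008); print('foot z',z,r.x,r.cost)
    # silver dot on top of handle
    cc=(162,249) if n=='top' else (475,306)
    w=8 if n=='top' else 12
    reg=f['image'][cc[1]-w:cc[1]+w,cc[0]-w:cc[0]+w].mean(2)
    mm=(reg>100); 
    nn,l,st,ce=cv2.connectedComponentsWithStats(mm.astype(np.uint8))
    for i in range(1,nn):print('dot',st[i,4],ce[i]+[cc[0]-w,cc[1]-w],onplane(f,ce[i]+[cc[0]-w,cc[1]-w],.121))
E
python3 meas.py
```

```text
top hub (array([ 0.5248867 , -0.13196283]), np.float64(0.04098248639479094))
green [320.3 268.5] [ 0.5213 -0.0965] r 0.0357 ang 95.8
yellow [337.2 277.2] [ 0.5016 -0.1342] r 0.0233 ang -174.5
red [342.4 238.1] [ 0.5901 -0.1471] r 0.0669 ang -13.0
red [360.6 251.4] [ 0.5596 -0.1879] r 0.0659 ang -58.2
red [306.9 259.3] [ 0.5426 -0.0663] r 0.068 ang 74.9
red [363.7 273.9] [ 0.509  -0.1945] r 0.0645 ang -104.3
red [309.8 281.6] [ 0.492  -0.0727] r 0.0678 ang 119.0
red [327.9 295.2] [ 0.4614 -0.1134] r 0.0662 ang 163.7
105 288 z foot 0.01311293036493888 rim mean [0.56006229 0.24208004 0.05332032]
foot z 0.006 [0.55922723 0.23985426] 0.0001617844075187329
foot z 0.01 [0.55875298 0.23836746] 0.00016245081121962876
foot z 0.012 [0.55851811 0.23762957] 0.0001627739348135556
dot 30 [155.9 243.3] [[0.57739142 0.26090076 0.121     ]]
dot 21 [160.23809524 248.38095238] [[0.56626661 0.251374   0.121     ]]
scene hub (array([ 0.53004983, -0.1235789 ]), np.float64(0.04452873680839479))
green [332.1 225.8] [ 0.52   -0.0963] r 0.0291 ang 110.2
yellow [326.  213.5] [ 0.4951 -0.1404] r 0.0388 ang -154.4
red [303. 212.] [ 0.5129 -0.1928] r 0.0713 ang -103.9
red [346.7 221. ] [ 0.4722 -0.1026] r 0.0615 ang 160.1
red [287.3 224.3] [ 0.5697 -0.1762] r 0.0659 ang -53.0
red [350.3 234. ] [ 0.5029 -0.0622] r 0.0671 ang 113.8
red [288.4 237.4] [ 0.5999 -0.1358] r 0.0709 ang -10.0
red [334.4 245.2] [ 0.5539 -0.0545] r 0.073 ang 71.0
297 848 z foot 0.011819661202371878 rim mean [0.5741364  0.25367252 0.05148955]
foot z 0.006 [0.56342271 0.24873815] 0.00041957627119422003
foot z 0.01 [0.5671438  0.25047407] 0.0004112346791632117
foot z 0.012 [0.56898547 0.25133126] 0.00040739352704985984
dot 244 [474.97131148 299.02459016] [[0.55542156 0.24072183 0.121     ]]
```

```bash
cat > go.py <<'E'
# usage: python3 go.py x y z yawdeg : prints the shift/turn in tool axes from current pose to a tool-down target
import sys
from h import *
from plant import manip
s=manip.state(); x,y,z,yaw=map(float,sys.argv[1:5])
Rc=rot(s['tool_rot']); p=s['tool_pos']
c,sn=np.cos(np.radians(yaw)),np.sin(np.radians(yaw))
Rt=R.from_matrix(np.array([[c,sn,0],[sn,-c,0],[0,0,-1]]))
d=Rc.inv().apply(np.array([x,y,z])-p); a=(Rc.inv()*Rt).as_rotvec()
print('t',s['time'],'p',p.round(4),'xaxis',Rc.apply([1,0,0]).round(4),'zax',Rc.apply([0,0,1]).round(4),'F',s['contact_force'].round(1),'T',s['ft_torque'].round(2),'w',round(s['gripper_width'],3),'yaw',np.degrees(np.arctan2(*Rc.apply([1,0,0])[[1,0]])).round(2))
print('d',d.round(4),'a',a.round(4),'dist',np.linalg.norm(d).round(4),'j',s['joint_pos'].round(2))
E
python3 go.py .566 .249 .23 51.3; python3 go.py .32 -.28 .23 -22
cat > pic.py <<'E'
import sys
from h import *
from plant import manip
for a in sys.argv[2:]:
    f=manip.grab_frame(a); n=f'pics/{a}_{sys.argv[1]}'; pickle.dump(f,open(n+'.pkl','wb')); cv2.imwrite(n+'.png',f['image'])
E
```

```text
t 0.15 p [ 0.1617 -0.6032  0.2303] xaxis [ 0.2588 -0.9659 -0.0016] zax [-2.0e-04  1.6e-03 -1.0e+00] F [ 0.7 -0.2  0.1] T [-0.02  0.03 -0.06] w 0.999 yaw -75.0
d [-0.7185 -0.6111  0.0016] a [-1.9000e-03  7.0000e-04 -2.2044e+00] dist 0.9433 j [-1.43  0.05  1.61 -0.    1.48 -0.12]
t 0.15 p [ 0.1617 -0.6032  0.2303] xaxis [ 0.2588 -0.9659 -0.0016] zax [-2.0e-04  1.6e-03 -1.0e+00] F [ 0.7 -0.2  0.1] T [-0.02  0.03 -0.06] w 0.999 yaw -75.0
d [-0.2712 -0.2366  0.0008] a [-9.00e-04  1.40e-03 -9.25e-01] dist 0.3599 j [-1.43  0.05  1.61 -0.    1.48 -0.12]
```

```bash
python3 -m handwheel '[{"dx":-0.0457,"dy":-0.0389,"dz":0,"az":-0.18},{"dx":-0.0914,"dy":-0.0778,"dz":0,"az":-0.36},{"dx":-0.1371,"dy":-0.1167,"dz":0,"az":-0.54},{"dx":-0.1828,"dy":-0.1556,"dz":0,"az":-0.72},{"dx":-0.2285,"dy":-0.1945,"dz":0,"az":-0.90}]' 0; python3 go.py .566 .249 .23 51.3
```

```text
t 0.15 p [ 0.1617 -0.6032  0.2303] xaxis [ 0.2588 -0.9659 -0.0016] zax [-2.0e-04  1.6e-03 -1.0e+00] F [ 0.7 -0.2  0.1] T [-0.02  0.03 -0.06] w 0.999 yaw -75.0
d [-0.7185 -0.6111  0.0016] a [-1.9000e-03  7.0000e-04 -2.2044e+00] dist 0.9433 j [-1.43  0.05  1.61 -0.    1.48 -0.12]invalid input at $[0]: expected keys dx, dy, dz, ax, ay, az
```

```bash
python3 -m handwheel '[{"dx":-0.0457,"dy":-0.0389,"dz":0,"ax":0,"ay":0,"az":-0.18},{"dx":-0.0914,"dy":-0.0778,"dz":0,"ax":0,"ay":0,"az":-0.36},{"dx":-0.1371,"dy":-0.1167,"dz":0,"ax":0,"ay":0,"az":-0.54},{"dx":-0.1828,"dy":-0.1556,"dz":0,"ax":0,"ay":0,"az":-0.72},{"dx":-0.2285,"dy":-0.1945,"dz":0,"ax":0,"ay":0,"az":-0.90}]' 0; python3 go.py .566 .249 .23 51.3
```

```text
time: 0.78
tool_pos: [0.2909, -0.3307, 0.231]
tool_rot: [-0.0, 0.98, -0.2, 0.0]
contact_force: [1.2, -0.3, 1.0]
gripper_width: 1.0
t 0.775 p [ 0.2909 -0.3307  0.231 ] xaxis [ 9.196e-01 -3.928e-01  1.000e-04] zax [ 2.e-04  2.e-04 -1.e+00] F [ 1.2 -0.3  1. ] T [-0.09 -0.02  0.04] w 1.0 yaw -23.13
d [ 0.0253 -0.6412  0.0012] a [-2.000e-04 -3.000e-04 -1.299e+00] dist 0.6417 j [-1.02 -0.41  2.02  0.    1.53 -0.62]
```

```bash
python3 -m handwheel '[{"dx":0.003,"dy":-0.060,"dz":0,"ax":0,"ay":0,"az":-0.13},{"dx":0.005,"dy":-0.12,"dz":0,"ax":0,"ay":0,"az":-0.26},{"dx":0.007,"dy":-0.18,"dz":0,"ax":0,"ay":0,"az":-0.39},{"dx":0.009,"dy":-0.24,"dz":0,"ax":0,"ay":0,"az":-0.52},{"dx":0.012,"dy":-0.30,"dz":0,"ax":0,"ay":0,"az":-0.65}]' ; python3 go.py .566 .249 .23 51.3
```

```text
time: 1.4
tool_pos: [0.4212, -0.0602, 0.2313]
tool_rot: [0.0, 0.992, 0.122, 0.0]
contact_force: [1.0, -0.1, 0.6]
gripper_width: 0.999
t 1.4 p [ 0.4212 -0.0602  0.2313] xaxis [9.701e-01 2.428e-01 7.000e-04] zax [ 9.e-04 -4.e-04 -1.e+00] F [ 1.  -0.1  0.6] T [-0.03 -0.05  0.04] w 0.999 yaw 14.05
d [ 0.2156 -0.2648  0.0013] a [ 8.000e-04 -5.000e-04 -6.501e-01] dist 0.3414 j [-0.32 -0.46  2.05 -0.    1.55 -0.56]
```

```bash
python3 go.py .53 .15 .26 51.3
```

```text
t 1.4 p [ 0.4212 -0.0602  0.2313] xaxis [9.701e-01 2.428e-01 7.000e-04] zax [ 9.e-04 -4.e-04 -1.e+00] F [ 1.  -0.1  0.6] T [-0.03 -0.05  0.04] w 0.999 yaw 14.05
d [ 0.1566 -0.1775 -0.0287] a [ 8.000e-04 -5.000e-04 -6.501e-01] dist 0.2384 j [-0.32 -0.46  2.05 -0.    1.55 -0.56]
```

```bash
python3 -m handwheel '[{"dx":0.043,"dy":-0.043,"dz":0,"ax":0,"ay":0,"az":-0.13},{"dx":0.086,"dy":-0.086,"dz":0,"ax":0,"ay":0,"az":-0.26},{"dx":0.129,"dy":-0.13,"dz":0,"ax":0,"ay":0,"az":-0.39},{"dx":0.172,"dy":-0.175,"dz":0,"ax":0,"ay":0,"az":-0.52},{"dx":0.2156,"dy":-0.22,"dz":0,"ax":0,"ay":0,"az":-0.65}]' ; python3 -m handwheel '[{"dx":0,"dy":0,"dz":0,"ax":0,"ay":0,"az":0},{"dx":0,"dy":0,"dz":0,"ax":0,"ay":0,"az":0}]';python3 pic.py 1 wrist scene; python3 go.py .566 .249 .23 51.3
```

```text
time: 2.02
tool_pos: [0.5782, 0.2048, 0.231]
tool_rot: [0.0, 0.901, 0.433, -0.0]
contact_force: [0.7, -1.1, 1.4]
gripper_width: 1.004
time: 2.28
tool_pos: [0.5772, 0.2027, 0.2306]
tool_rot: [0.0, 0.902, 0.431, -0.001]
contact_force: [0.0, -0.1, 0.4]
gripper_width: 1.0
t 2.375 p [0.5772 0.2018 0.2314] xaxis [ 6.298e-01  7.768e-01 -2.000e-04] zax [ 0.e+00 -3.e-04 -1.e+00] F [-0.2  0.8  0.8] T [ 0.06 -0.04  0.01] w 0.997 yaw 50.97
d [ 0.0296 -0.0384  0.0014] a [ 0.0002  0.0002 -0.0058] dist 0.0485 j [ 0.21  0.02  1.65 -0.    1.48 -0.67]
```

View pics/wrist_1.png

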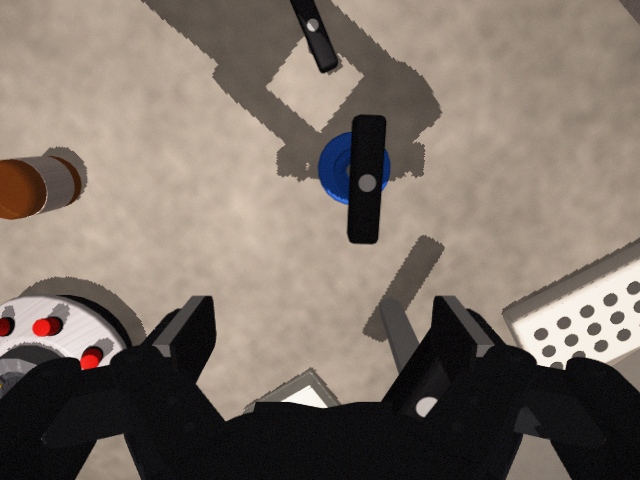

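The wrist view shows the 90 mm key handle at about (367,180) above the blue foot (355,168). The small key is at (315,35) and the big one is under the right finger at (425,405).

Run:
```python
from h import *
f=pickle.load(open('pics/wrist_1.pkl','rb'));P=points(f);im=f['image'];g=im.max(2)
b=np.zeros((480,640),bool);b[95:260,300:430]=1
m=(b&(P[...,2]>.112)&(P[...,2]<.13))
print('med z',np.median(P[m][:,2]))
uv=np.argwhere(m)[:,::-1]
q=onplane(f,uv,.121)[:,:2].astype(np.float32); print(cv2.minAreaRect(q),q.mean(0))
n,l,st,ce=cv2.connectedComponentsWithStats((m&(g>70)&(np.hypot(*(np.mgrid[0:480,0:640]-np.array([182,367])[:,None,None]))<20)).astype(np.uint8))
for i in range(1,n):
  if st[i,4]>20: print(st[i],onplane(f,ce[i],.121))
hsv=cv2.cvtColor(im,cv2.COLOR_BGR2HSV)
mm=cv2.inRange(hsv,(100,120,40),(125,255,255))*b
cs,_=cv2.findContours(mm.astype(np.uint8),0,1)
from scipy.optimize import least_squares
k=np.concatenate(cs)[:,0]; k=k[(P[k[:,1],k[:,0],2]<.03)]
for z in(.006,.012):
    q=onplane(f,k,z)[:,:2]; hu=cv2.convexHull(q.astype(np.float32))[:,0]
    r=least_squares(lambda x:np.hypot(*(hu-x).T)-.036,q.mean(0),loss='soft_l1',f_scale=.0008);print(z,r.x,np.abs(r.fun).mean())
```

```text
med z 0.12094203658731517
((0.5647650957107544, 0.24810992181301117), (0.022183943539857864, 0.08866792172193527), 49.32668685913086) [0.56336886 0.24936622]
[359 175  17  17 230] [[0.56598814 0.24828994 0.121     ]]
0.006 [0.56597356 0.24870322] 0.00039395823904826135
0.012 [0.56533567 0.2491798 ] 0.0008125645279686252
```

```bash
python3 go.py .566 .2485 .087 50.4; python3 -m handwheel '[{"dx":0.0292,"dy":-0.0384,"dz":0,"ax":0,"ay":0,"az":0.01},{"dx":0.0292,"dy":-0.0384,"dz":0.04,"ax":0,"ay":0,"az":0.01},{"dx":0.0292,"dy":-0.0384,"dz":0.085,"ax":0,"ay":0,"az":0.01},{"dx":0.0292,"dy":-0.0384,"dz":0.125,"ax":0,"ay":0,"az":0.01},{"dx":0.0292,"dy":-0.0384,"dz":0.144,"ax":0,"ay":0,"az":0.01}]';python3 -m handwheel '[{"dx":0,"dy":0,"dz":0,"ax":0,"ay":0,"az":0}]';python3 go.py .566 .2485 .087 50.4; python3 pic.py 2 wrist scene
```

```text
t 2.375 p [0.5772 0.2018 0.2314] xaxis [ 6.298e-01  7.768e-01 -2.000e-04] zax [ 0.e+00 -3.e-04 -1.e+00] F [-0.2  0.8  0.8] T [ 0.06 -0.04  0.01] w 0.997 yaw 50.97
d [ 0.0292 -0.0381  0.1444] a [0.0002 0.0002 0.0099] dist 0.1522 j [ 0.21  0.02  1.65 -0.    1.48 -0.67]
time: 3.0
tool_pos: [0.5645, 0.248, 0.0851]
tool_rot: [-0.0, 0.905, 0.426, -0.002]
contact_force: [-0.2, 0.4, 0.3]
gripper_width: 1.002
time: 3.12
tool_pos: [0.5653, 0.2487, 0.0865]
tool_rot: [-0.0, 0.905, 0.426, -0.001]
contact_force: [-0.1, 0.9, 0.1]
gripper_width: 1.001
t 3.125 p [0.5653 0.2487 0.0865] xaxis [ 0.6373  0.7706 -0.0018] zax [-2.e-03 -6.e-04 -1.e+00] F [-0.1  0.9  0.1] T [0.01 0.04 0.03] w 1.001 yaw 50.41
d [ 0.0003  0.0006 -0.0005] a [-0.0012  0.0018  0.0002] dist 0.0009 j [ 0.29  0.17  1.74 -0.    1.23 -0.59]
```

View pics/wrist_2.png

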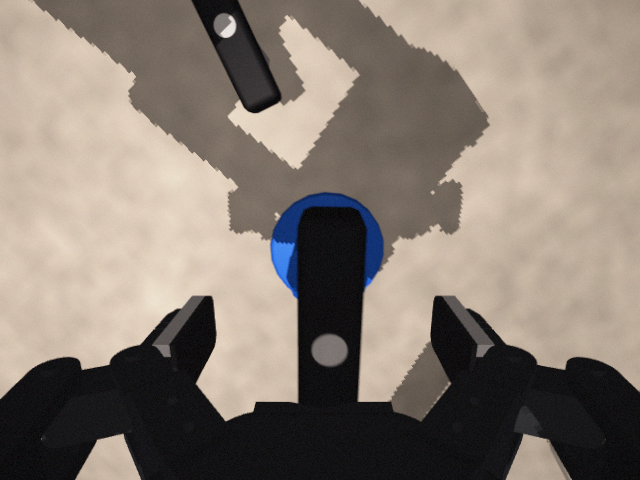

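View pics/scene_2.png

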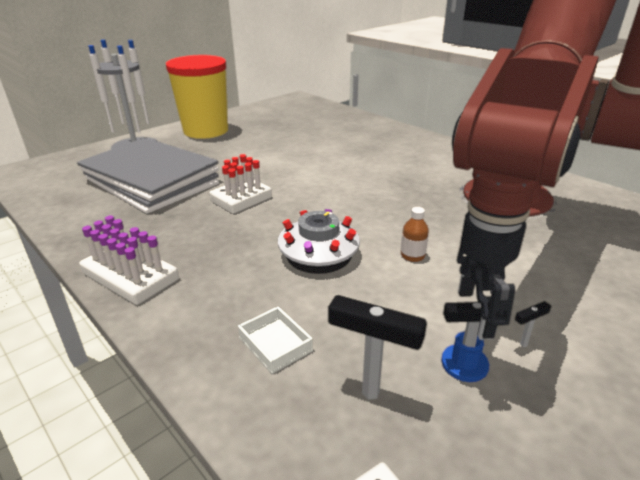

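The handle sits between the fingers, with its dot at (330,350). It is slightly right of the fingers' midline (~324), so it's well centred. Closing.

```bash
python3 -m handwheel '[{"dx":0,"dy":0,"dz":0,"ax":0,"ay":0,"az":0},{"dx":0,"dy":0,"dz":0,"ax":0,"ay":0,"az":0},{"dx":0,"dy":0,"dz":0,"ax":0,"ay":0,"az":0},{"dx":0,"dy":0,"dz":0,"ax":0,"ay":0,"az":0},{"dx":0,"dy":0,"dz":0,"ax":0,"ay":0,"az":0}]' 255;python3 -m handwheel '[{"dx":0,"dy":0,"dz":0,"ax":0,"ay":0,"az":0},{"dx":0,"dy":0,"dz":0,"ax":0,"ay":0,"az":0}]';python3 go.py .566 .2485 .087 50.4; python3 pic.py 3 wrist scene
```

```text
time: 3.85
tool_pos: [0.5664, 0.2499, 0.0878]
tool_rot: [0.0, 0.905, 0.426, 0.0]
contact_force: [0.3, 0.2, 2.7]
gripper_width: 0.247
time: 4.1
tool_pos: [0.5665, 0.2499, 0.0879]
tool_rot: [0.0, 0.905, 0.426, 0.001]
contact_force: [0.4, 0.3, 4.4]
gripper_width: 0.248
t 4.1 p [0.5665 0.2499 0.0879] xaxis [0.6364 0.7714 0.0009] zax [ 1.e-03  4.e-04 -1.e+00] F [0.4 0.3 4.4] T [0.05 0.01 0.02] w 0.248 yaw 50.48
d [-0.0014  0.0005  0.0009] a [ 0.0005 -0.0009  0.0014] dist 0.0017 j [ 0.3   0.16  1.74  0.    1.23 -0.59]
```

View pics/wrist_3.png

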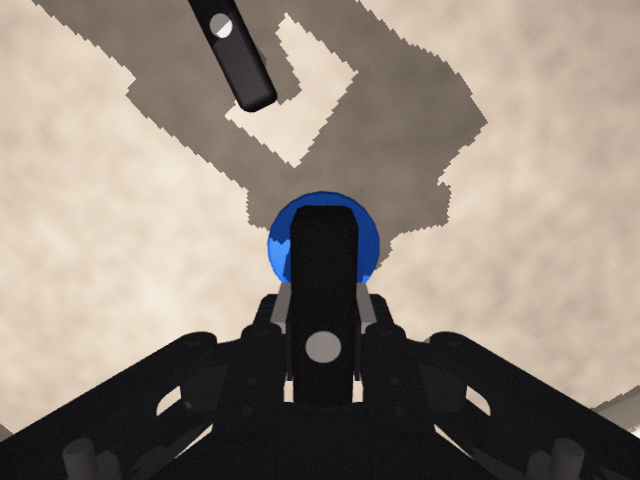

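```bash
python3 -m handwheel '[{"dx":0,"dy":0,"dz":-0.02,"ax":0,"ay":0,"az":0},{"dx":0,"dy":0,"dz":-0.05,"ax":0,"ay":0,"az":0},{"dx":0,"dy":0,"dz":-0.08,"ax":0,"ay":0,"az":0},{"dx":0,"dy":0,"dz":-0.11,"ax":0,"ay":0,"az":0},{"dx":0,"dy":0,"dz":-0.127,"ax":0,"ay":0,"az":0}]';python3 go.py .525 -.132 .215 50.4; python3 pic.py 4 scene top
python3 - <<'E'
from h import *
f=pickle.load(open('pics/scene_4.pkl','rb'));im=f['image'][200:400,380:620]
cv2.imwrite('pics/c4.png',cv2.resize(im,None,fx=3.3,fy=3,interpolation=2))
E
```

```text
time: 4.82
tool_pos: [0.5662, 0.2496, 0.2164]
tool_rot: [0.0, 0.905, 0.426, 0.001]
contact_force: [0.6, 0.5, -3.0]
gripper_width: 0.246
t 4.825 p [0.5662 0.2496 0.2164] xaxis [6.364e-01 7.713e-01 7.000e-04] zax [ 0.0011  0.     -1.    ] F [ 0.6  0.5 -3. ] T [ 0.01  0.03 -0.03] w 0.246 yaw 50.47
d [-0.3205  0.2111  0.0014] a [ 0.0009 -0.0007  0.0013] dist 0.3838 j [ 0.3   0.05  1.64 -0.    1.45 -0.59]
```

View pics/c4.png

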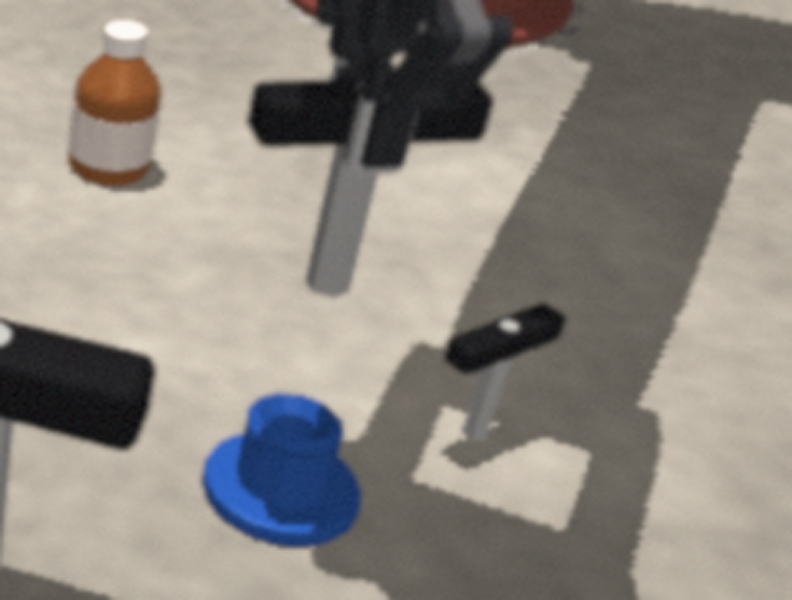

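Run:
```python
from h import *
f=pickle.load(open('pics/scene_4.pkl','rb'))
for P in([.5662,.2496,.1405],[.5662,.2496,.2256],[.566,.2487,.055],[.525,-.132,.087],[.566,.2487,.006]):
    p=proj(f,P)[0];print(P,p.round(1),((p-[380,200])*[3.3,3]).round(0))
im=f['image'][205:265,278:358].copy()
cv2.imwrite('pics/c4r.png',cv2.resize(im,None,fx=10,fy=10,interpolation=2))
t=pickle.load(open('pics/top_4.pkl','rb'))
cv2.imwrite('pics/c4t.png',cv2.resize(t['image'][227:307,296:376],None,fx=7.5,fy=7.5,interpolation=2))
```

```text
[0.5662, 0.2496, 0.1405] [478.5 294.6] [325. 284.]
[0.5662, 0.2496, 0.2256] [489.4 244.1] [361. 132.]
[0.566, 0.2487, 0.055] [468.6 338.6] [292. 416.]
[0.525, -0.132, 0.087] [318.  218.7] [-205.   56.]
[0.566, 0.2487, 0.006] [463.7 361.7] [276. 485.]
```

View pics/c4r.png

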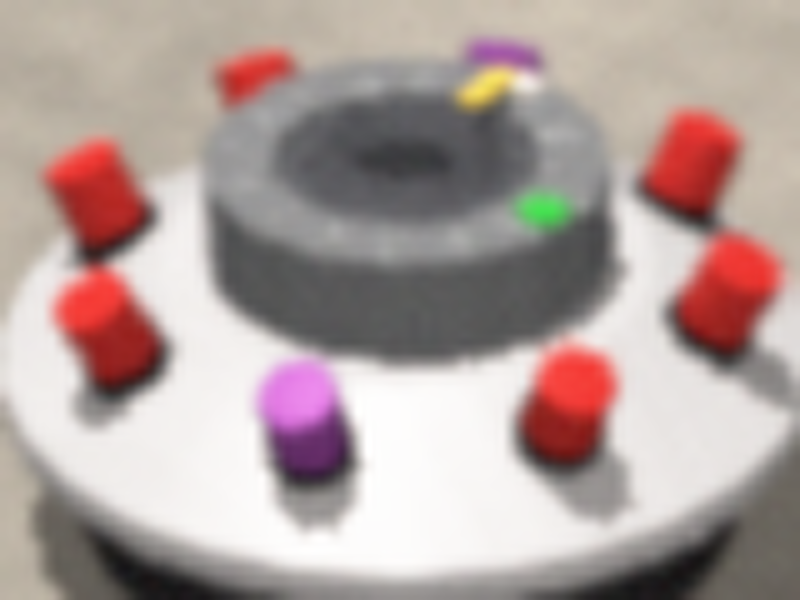

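View pics/c4t.png

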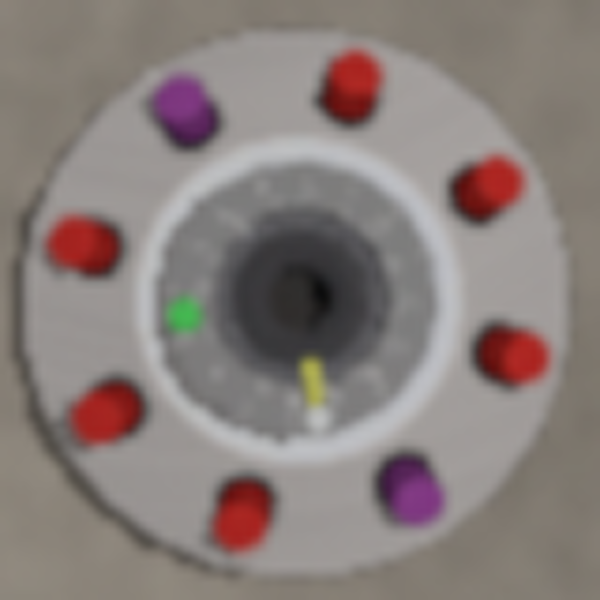

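```bash
python3 -m handwheel '[{"dx":-0.05,"dy":0.033,"dz":0,"ax":0,"ay":0,"az":0},{"dx":-0.10,"dy":0.066,"dz":0,"ax":0,"ay":0,"az":0},{"dx":-0.15,"dy":0.099,"dz":0,"ax":0,"ay":0,"az":0},{"dx":-0.2,"dy":0.132,"dz":0,"ax":0,"ay":0,"az":0},{"dx":-0.25,"dy":0.165,"dz":0,"ax":0,"ay":0,"az":0}]';python3 go.py .525 -.132 .215 50.4
```

```text
time: 5.55
tool_pos: [0.5327, -0.0498, 0.2124]
tool_rot: [-0.001, 0.904, 0.426, -0.001]
contact_force: [2.0, 0.1, -1.9]
gripper_width: 0.247
t 5.55 p [ 0.5327 -0.0498  0.2124] xaxis [ 0.6362  0.7715 -0.0015] zax [-3.e-03  6.e-04 -1.e+00] F [ 2.   0.1 -1.9] T [-0.02 -0.04 -0.03] w 0.247 yaw 50.49
d [-0.0683  0.0463 -0.0026] a [-0.0026  0.0015  0.0015] dist 0.0826 j [-0.23 -0.15  1.84 -0.    1.45 -1.11]
```

```bash
python3 -m handwheel '[{"dx":-0.035,"dy":0.023,"dz":0,"ax":0,"ay":0,"az":0},{"dx":-0.07,"dy":0.046,"dz":0,"ax":0,"ay":0,"az":0},{"dx":-0.07,"dy":0.046,"dz":0,"ax":0,"ay":0,"az":0},{"dx":-0.07,"dy":0.046,"dz":0,"ax":0,"ay":0,"az":0}]';python3 go.py .525 -.132 .18 50.4;python3 pic.py 5 scene top wrist
python3 - <<'E'
from h import *
f=pickle.load(open('pics/scene_5.pkl','rb'))
cv2.imwrite('pics/c5.png',cv2.resize(f['image'][150:270,260:380],None,fx=5,fy=5,interpolation=2))
E
python3 go.py .525 -.132 .165 50.4
```

```text
time: 6.05
tool_pos: [0.5245, -0.1309, 0.2129]
tool_rot: [-0.001, 0.905, 0.426, -0.001]
contact_force: [-0.7, 0.1, -1.9]
gripper_width: 0.25
t 6.05 p [ 0.5245 -0.1309  0.2129] xaxis [ 6.366e-01  7.712e-01 -4.000e-04] zax [-0.0023  0.0014 -1.    ] F [-0.7  0.1 -1.9] T [-0.01 -0.03  0.02] w 0.25 yaw 50.46
d [-0.0005  0.0011  0.0329] a [-0.0027  0.0004  0.0011] dist 0.0329 j [-0.38 -0.14  1.83  0.    1.45 -1.26]
t 6.2 p [ 0.5251 -0.1303  0.2137] xaxis [ 6.352e-01  7.723e-01 -1.000e-04] zax [-1.e-03  6.e-04 -1.e+00] F [-0.3  0.8 -2.5] T [-0.   -0.01 -0.02] w 0.254 yaw 50.56
d [-0.0013  0.0011  0.0487] a [-0.0011  0.0001  0.0029] dist 0.0487 j [-0.38 -0.14  1.83  0.    1.45 -1.26]
```

View pics/c5.png

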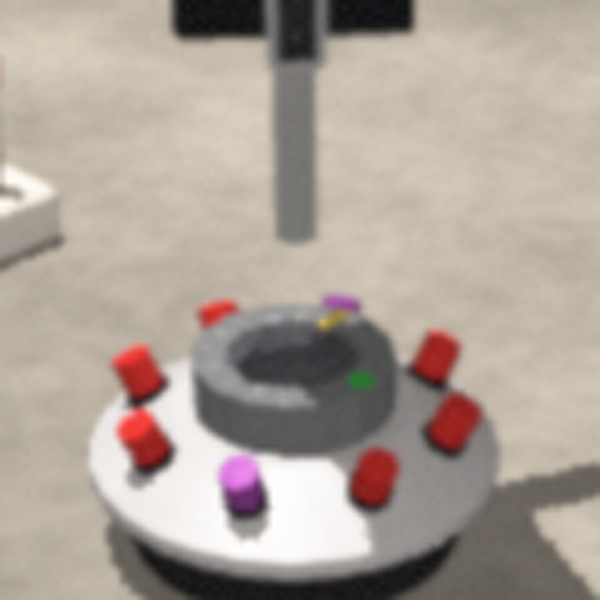

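View pics/wrist_5.png

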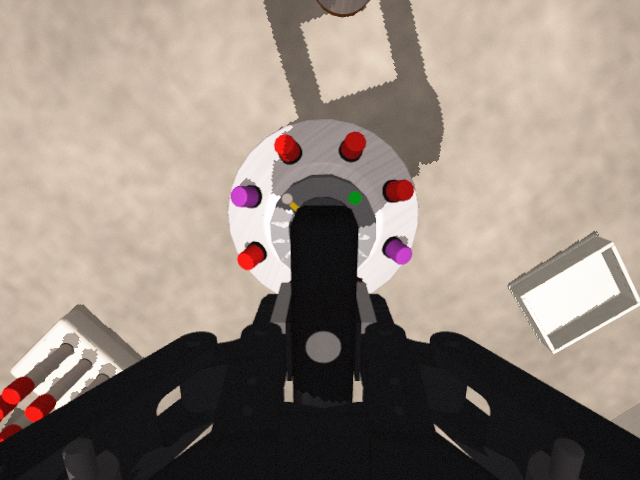

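```bash
python3 -m handwheel '[{"dx":-0.0012,"dy":0.001,"dz":0.015,"ax":0,"ay":0,"az":0},{"dx":-0.0012,"dy":0.001,"dz":0.03,"ax":0,"ay":0,"az":0},{"dx":-0.0012,"dy":0.001,"dz":0.042,"ax":0,"ay":0,"az":0},{"dx":-0.0012,"dy":0.001,"dz":0.046,"ax":0,"ay":0,"az":0},{"dx":-0.0012,"dy":0.001,"dz":0.046,"ax":0,"ay":0,"az":0}]';python3 go.py .525 -.132 .155 50.4;python3 pic.py 6 scene
python3 - <<'E'
from h import *
f=pickle.load(open('pics/scene_6.pkl','rb'))
cv2.imwrite('pics/c6.png',cv2.resize(f['image'][170:260,270:370],None,fx=7,fy=6.5,interpolation=2))
E
python3 go.py .525 -.132 .155 50.4
```

```text
time: 6.82
tool_pos: [0.5251, -0.133, 0.1679]
tool_rot: [-0.0, 0.905, 0.426, -0.0]
contact_force: [0.1, -0.2, -1.5]
gripper_width: 0.247
t 6.825 p [ 0.5251 -0.133   0.1679] xaxis [ 6.364e-01  7.714e-01 -2.000e-04] zax [-7.e-04  3.e-04 -1.e+00] F [ 0.1 -0.2 -1.5] T [ 0.02 -0.03 -0.06] w 0.247 yaw 50.48
d [ 0.0007 -0.0007  0.0129] a [-0.0007  0.0002  0.0013] dist 0.0129 j [-0.39 -0.1   1.87 -0.    1.37 -1.27]
t 6.875 p [ 0.5254 -0.1331  0.1685] xaxis [6.364e-01 7.713e-01 1.000e-04] zax [ 3.e-04 -1.e-04 -1.e+00] F [-0.3 -0.1 -1.7] T [-0.05  0.03 -0.02] w 0.25 yaw 50.47
d [ 0.0006 -0.001   0.0135] a [ 0.0003 -0.0001  0.0013] dist 0.0135 j [-0.39 -0.1   1.87  0.    1.37 -1.27]
```

View pics/c6.png

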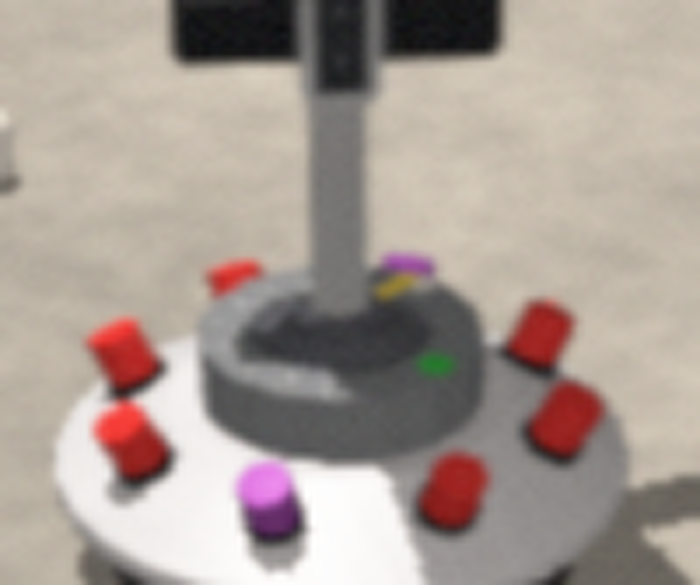

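```bash
python3 -m handwheel '[{"dx":0.0006,"dy":-0.0008,"dz":0.003,"ax":0,"ay":0,"az":0},{"dx":0.0006,"dy":-0.0008,"dz":0.005,"ax":0,"ay":0,"az":0},{"dx":0.0006,"dy":-0.0008,"dz":0.0075,"ax":0,"ay":0,"az":0},{"dx":0.0006,"dy":-0.0008,"dz":0.0075,"ax":0,"ay":0,"az":0}]';python3 go.py .525 -.132 .155 50.4
```

```text
time: 7.38
tool_pos: [0.5248, -0.132, 0.1605]
tool_rot: [-0.0, 0.905, 0.426, -0.0]
contact_force: [-0.6, 0.0, -2.1]
gripper_width: 0.25
t 7.375 p [ 0.5248 -0.132   0.1605] xaxis [ 6.364e-01  7.714e-01 -1.000e-04] zax [-4.e-04  2.e-04 -1.e+00] F [-0.6  0.  -2.1] T [0.04 0.02 0.  ] w 0.25 yaw 50.48
d [0.0001 0.0002 0.0055] a [-0.0005  0.0001  0.0013] dist 0.0055 j [-0.38 -0.09  1.88  0.    1.36 -1.26]
```

```bash
for i in 1 2 3; do :; done; python3 -m handwheel '[{"dx":0,"dy":0,"dz":0.0015,"ax":0,"ay":0,"az":0},{"dx":0,"dy":0,"dz":0.0025,"ax":0,"ay":0,"az":0},{"dx":0,"dy":0,"dz":0.0025,"ax":0,"ay":0,"az":0}]';python3 go.py .525 -.132 .155 50.4 | head -1
```

```text
time: 7.75
tool_pos: [0.5249, -0.132, 0.1582]
tool_rot: [-0.0, 0.905, 0.426, -0.0]
contact_force: [-0.2, -0.4, -2.2]
gripper_width: 0.253
t 7.75 p [ 0.5249 -0.132   0.1582] xaxis [ 0.6364  0.7714 -0.    ] zax [-2.e-04  1.e-04 -1.e+00] F [-0.2 -0.4 -2.2] T [-0.04 -0.03 -0.03] w 0.253 yaw 50.48
```

```bash
python3 -m handwheel '[{"dx":0,"dy":0,"dz":0.001,"ax":0,"ay":0,"az":0},{"dx":0,"dy":0,"dz":0.001,"ax":0,"ay":0,"az":0}]';python3 go.py .525 -.132 .155 50.4 | head -1
```

```text
time: 8.0
tool_pos: [0.525, -0.132, 0.1573]
tool_rot: [0.0, 0.905, 0.426, 0.0]
contact_force: [-0.1, 0.8, -1.7]
gripper_width: 0.246
t 8.0 p [ 0.525  -0.132   0.1573] xaxis [6.364e-01 7.714e-01 1.000e-04] zax [ 1.e-04 -0.e+00 -1.e+00] F [-0.1  0.8 -1.7] T [-0.01 -0.06  0.03] w 0.246 yaw 50.48
```

```bash
python3 -m handwheel '[{"dx":0,"dy":0,"dz":0.001,"ax":0,"ay":0,"az":0},{"dx":0,"dy":0,"dz":0.001,"ax":0,"ay":0,"az":0}]'|sed -n '2p;4p';python3 -m handwheel '[{"dx":0,"dy":0,"dz":0.001,"ax":0,"ay":0,"az":0},{"dx":0,"dy":0,"dz":0.001,"ax":0,"ay":0,"az":0}]'|sed -n '2p;4p'
```

```text
tool_pos: [0.5251, -0.132, 0.1563]
contact_force: [1.2, 0.5, -1.9]
tool_pos: [0.5251, -0.132, 0.1553]
contact_force: [0.7, -0.5, -2.2]
```

```bash
for k in 1; do python3 -m handwheel '[{"dx":0,"dy":0,"dz":0.0015,"ax":0,"ay":0,"az":0},{"dx":0,"dy":0,"dz":0.0015,"ax":0,"ay":0,"az":0}]'|sed -n '2p;4p';done;python3 -m handwheel '[{"dx":0,"dy":0,"dz":0.001,"ax":0,"ay":0,"az":0},{"dx":0,"dy":0,"dz":0.001,"ax":0,"ay":0,"az":0}]'|sed -n '1,2p;4p'
```

```text
tool_pos: [0.525, -0.132, 0.1537]
contact_force: [0.8, 0.7, -2.8]
time: 9.0
tool_pos: [0.5251, -0.132, 0.1528]
contact_force: [1.3, 0.7, -2.4]
```

```bash
python3 -m handwheel '[{"dx":0,"dy":0,"dz":0.001,"ax":0,"ay":0,"az":0},{"dx":0,"dy":0,"dz":0.001,"ax":0,"ay":0,"az":0}]'|sed -n '2p;4p';python3 -m handwheel '[{"dx":0,"dy":0,"dz":0.001,"ax":0,"ay":0,"az":0},{"dx":0,"dy":0,"dz":0.001,"ax":0,"ay":0,"az":0}]'|sed -n '2p;4p';python3 -m handwheel '[{"dx":0,"dy":0,"dz":0.0007,"ax":0,"ay":0,"az":0},{"dx":0,"dy":0,"dz":0.0007,"ax":0,"ay":0,"az":0}]'|sed -n '1,2p;4p'
```

```text
tool_pos: [0.525, -0.132, 0.1518]
contact_force: [1.2, 0.7, -2.4]
tool_pos: [0.525, -0.132, 0.1508]
contact_force: [0.7, 1.4, -1.4]
time: 9.75
tool_pos: [0.5251, -0.132, 0.1501]
contact_force: [1.5, 1.0, -1.4]
```

```bash
python3 -m handwheel '[{"dx":0,"dy":0,"dz":0.0006,"ax":0,"ay":0,"az":0},{"dx":0,"dy":0,"dz":0.0006,"ax":0,"ay":0,"az":0}]'|sed -n '2p;4p';python3 -m handwheel '[{"dx":0,"dy":0,"dz":0.0006,"ax":0,"ay":0,"az":0},{"dx":0,"dy":0,"dz":0.0006,"ax":0,"ay":0,"az":0}]'|sed -n '1,2p;4p'
```

```text
tool_pos: [0.525, -0.132, 0.1495]
contact_force: [1.5, 1.3, -0.2]
time: 10.25
tool_pos: [0.5251, -0.132, 0.1489]
contact_force: [2.0, 1.5, -0.6]
```

```bash
python3 -m handwheel '[{"dx":0,"dy":0,"dz":0.0005,"ax":0,"ay":0,"az":0},{"dx":0,"dy":0,"dz":0.0005,"ax":0,"ay":0,"az":0}]'|sed -n '2p;4p';python3 -m handwheel '[{"dx":0,"dy":0,"dz":0.0005,"ax":0,"ay":0,"az":0},{"dx":0,"dy":0,"dz":0.0005,"ax":0,"ay":0,"az":0}]'|sed -n '1,2p;4p'; python3 go.py .525 -.132 .148 50.4
```

```text
tool_pos: [0.5251, -0.1321, 0.1488]
contact_force: [1.5, 1.5, 1.1]
time: 10.75
tool_pos: [0.5252, -0.1321, 0.1485]
contact_force: [0.3, 0.9, 3.6]
t 10.75 p [ 0.5252 -0.1321  0.1485] xaxis [6.364e-01 7.714e-01 1.000e-04] zax [ 5.e-04 -3.e-04 -1.e+00] F [0.3 0.9 3.6] T [ 0.38 -0.13  0.06] w 0.25 yaw 50.48
d [-0.     -0.0003  0.0005] a [ 0.0006 -0.0001  0.0014] dist 0.0006 j [-0.38 -0.08  1.89 -0.    1.34 -1.26]
```

```bash
python3 -m handwheel '[{"dx":0,"dy":0,"dz":0,"ax":0,"ay":0,"az":0.04},{"dx":0,"dy":0,"dz":0,"ax":0,"ay":0,"az":0.08},{"dx":0,"dy":0,"dz":0,"ax":0,"ay":0,"az":0.08}]'|sed -n '2p;4p';python3 go.py .525 -.132 .148 50.4;python3 -m handwheel '[{"dx":0,"dy":0,"dz":0,"ax":0,"ay":0,"az":0.04},{"dx":0,"dy":0,"dz":0,"ax":0,"ay":0,"az":0.08},{"dx":0,"dy":0,"dz":0,"ax":0,"ay":0,"az":0.08}]'|sed -n '1,2p;4p'; python3 go.py .525 -.132 .148 50.4
```

```text
tool_pos: [0.5254, -0.1321, 0.1485]
contact_force: [0.4, 1.2, 2.5]
t 11.125 p [ 0.5254 -0.1321  0.1485] xaxis [6.956e-01 7.184e-01 7.000e-04] zax [ 1.2e-03 -2.0e-04 -1.0e+00] F [0.4 1.2 2.5] T [ 0.4  -0.31 -0.01] w 0.251 yaw 45.92
d [-0.0002 -0.0004  0.0005] a [ 0.0011 -0.0006 -0.0781] dist 0.0006 j [-0.38 -0.08  1.89  0.    1.33 -1.19]
time: 11.5
tool_pos: [0.5254, -0.132, 0.1484]
contact_force: [2.1, 1.4, 4.8]
t 11.5 p [ 0.5254 -0.132   0.1484] xaxis [0.7504 0.6609 0.0009] zax [ 1.3e-03 -1.0e-04 -1.0e+00] F [2.1 1.4 4.8] T [ 0.55 -0.45  0.02] w 0.249 yaw 41.37
d [-0.0003 -0.0003  0.0004] a [ 0.001  -0.0008 -0.1576] dist 0.0006 j [-0.38 -0.08  1.89  0.    1.33 -1.11]
```

```bash
python3 -m handwheel '[{"dx":0,"dy":0,"dz":0,"ax":0,"ay":0,"az":0.04},{"dx":0,"dy":0,"dz":0,"ax":0,"ay":0,"az":0.08},{"dx":0,"dy":0,"dz":0,"ax":0,"ay":0,"az":0.08}]'|sed -n '2p;4p';python3 go.py .525 -.132 .148 50.4|head -1;python3 -m handwheel '[{"dx":0,"dy":0,"dz":0,"ax":0,"ay":0,"az":0.04},{"dx":0,"dy":0,"dz":0,"ax":0,"ay":0,"az":0.08},{"dx":0,"dy":0,"dz":0,"ax":0,"ay":0,"az":0.08}]'|sed -n '1,2p;4p'; python3 go.py .525 -.132 .148 50.4|head -1
```

```text
tool_pos: [0.5254, -0.132, 0.1484]
contact_force: [1.9, 2.1, 4.0]
t 11.875 p [ 0.5254 -0.132   0.1484] xaxis [0.8007 0.599  0.001 ] zax [ 1.3e-03 -1.0e-04 -1.0e+00] F [1.9 2.1 4. ] T [ 0.49 -0.59  0.02] w 0.248 yaw 36.8
time: 12.25
tool_pos: [0.5254, -0.132, 0.1483]
contact_force: [2.2, 2.8, 4.4]
t 12.25 p [ 0.5254 -0.132   0.1483] xaxis [0.8459 0.5333 0.0011] zax [ 1.3e-03 -1.0e-04 -1.0e+00] F [2.2 2.8 4.4] T [ 0.51 -0.6   0.09] w 0.248 yaw 32.23
```

```bash
python3 -m handwheel '[{"dx":0,"dy":0,"dz":0,"ax":0,"ay":0,"az":0.04},{"dx":0,"dy":0,"dz":0,"ax":0,"ay":0,"az":0.08},{"dx":0,"dy":0,"dz":0,"ax":0,"ay":0,"az":0.08}]'|sed -n '2p;4p';python3 go.py .525 -.132 .148 50.4|head -1;python3 -m handwheel '[{"dx":0,"dy":0,"dz":0,"ax":0,"ay":0,"az":0.04},{"dx":0,"dy":0,"dz":0,"ax":0,"ay":0,"az":0.08},{"dx":0,"dy":0,"dz":0,"ax":0,"ay":0,"az":0.08}]'|sed -n '1,2p;4p'; python3 go.py .525 -.132 .148 50.4|head -1
```

```text
tool_pos: [0.5253, -0.1321, 0.1482]
contact_force: [2.1, 2.0, 3.3]
t 12.625 p [ 0.5253 -0.1321  0.1482] xaxis [8.858e-01 4.640e-01 8.000e-04] zax [ 1.e-03 -2.e-04 -1.e+00] F [2.1 2.  3.3] T [ 0.49 -0.73 -0.01] w 0.247 yaw 27.65
time: 13.0
tool_pos: [0.5253, -0.1321, 0.1482]
contact_force: [3.5, 2.3, 4.0]
t 13.0 p [ 0.5253 -0.1321  0.1482] xaxis [9.200e-01 3.918e-01 9.000e-04] zax [ 1.e-03 -3.e-04 -1.e+00] F [3.5 2.3 4. ] T [ 0.41 -0.78  0.02] w 0.25 yaw 23.07
```

```bash
python3 -m handwheel '[{"dx":0.0003,"dy":0,"dz":0,"ax":0,"ay":0,"az":0.04},{"dx":0.0003,"dy":0,"dz":0,"ax":0,"ay":0,"az":0.08},{"dx":0.0003,"dy":0,"dz":0,"ax":0,"ay":0,"az":0.08}]'|sed -n '2p;4p';python3 go.py .525 -.132 .148 50.4|head -1;python3 -m handwheel '[{"dx":0,"dy":0,"dz":0,"ax":0,"ay":0,"az":0.04},{"dx":0,"dy":0,"dz":0,"ax":0,"ay":0,"az":0.08},{"dx":0,"dy":0,"dz":0,"ax":0,"ay":0,"az":0.08}]'|sed -n '1,2p;4p'; python3 go.py .525 -.132 .148 50.4|head -1
```

```text
tool_pos: [0.5251, -0.1317, 0.1471]
contact_force: [4.8, 1.4, -0.9]
t 13.375 p [ 0.5251 -0.1317  0.1471] xaxis [ 9.484e-01  3.169e-01 -2.000e-04] zax [-3.e-04  5.e-04 -1.e+00] F [ 4.8  1.4 -0.9] T [ 0.41 -1.08  0.02] w 0.249 yaw 18.48
time: 13.75
tool_pos: [0.5251, -0.1317, 0.147]
contact_force: [5.1, 1.9, -0.7]
t 13.75 p [ 0.5251 -0.1317  0.147 ] xaxis [0.9708 0.24   0.    ] zax [-1.e-04  5.e-04 -1.e+00] F [ 5.1  1.9 -0.7] T [ 0.48 -1.17 -0.  ] w 0.254 yaw 13.89
```

```bash
python3 -m handwheel '[{"dx":0.0004,"dy":0,"dz":0.001,"ax":0,"ay":0,"az":0},{"dx":0.0004,"dy":0,"dz":0.001,"ax":0,"ay":0,"az":0}]'|sed -n '2p;4p';python3 -m handwheel '[{"dx":0,"dy":0,"dz":0.0015,"ax":0,"ay":0,"az":0},{"dx":0,"dy":0,"dz":0.0015,"ax":0,"ay":0,"az":0}]'|sed -n '1,2p;4p'; python3 go.py .525 -.132 .148 50.4|head -1
```

```text
tool_pos: [0.5253, -0.1317, 0.1463]
contact_force: [3.7, 2.0, -0.2]
time: 14.25
tool_pos: [0.5254, -0.1317, 0.145]
contact_force: [3.7, 1.9, -1.4]
t 14.25 p [ 0.5254 -0.1317  0.145 ] xaxis [ 9.711e-01  2.389e-01 -6.000e-04] zax [-7.e-04  3.e-04 -1.e+00] F [ 3.7  1.9 -1.4] T [ 0.54 -0.78  0.01] w 0.247 yaw 13.82
```

```bash
python3 -m handwheel '[{"dx":0.0003,"dy":-0.0002,"dz":0.0015,"ax":0,"ay":0,"az":0},{"dx":0.0003,"dy":-0.0002,"dz":0.0025,"ax":0,"ay":0,"az":0},{"dx":0.0003,"dy":-0.0002,"dz":0.0025,"ax":0,"ay":0,"az":0}]'|sed -n '2p;4p';python3 -m handwheel '[{"dx":0,"dy":0,"dz":0.0015,"ax":0,"ay":0,"az":0},{"dx":0,"dy":0,"dz":0.0025,"ax":0,"ay":0,"az":0},{"dx":0,"dy":0,"dz":0.0025,"ax":0,"ay":0,"az":0}]'|sed -n '1,2p;4p'; python3 go.py .525 -.132 .148 50.4|head -1
```

```text
tool_pos: [0.5256, -0.1316, 0.1425]
contact_force: [2.8, 1.9, -1.0]
time: 15.0
tool_pos: [0.5256, -0.1316, 0.1401]
contact_force: [1.9, 0.5, -1.2]
t 15.0 p [ 0.5256 -0.1316  0.1401] xaxis [ 9.711e-01  2.386e-01 -6.000e-04] zax [-6.e-04  1.e-04 -1.e+00] F [ 1.9  0.5 -1.2] T [ 0.32 -0.45  0.01] w 0.247 yaw 13.81
```

```bash
python3 -m handwheel '[{"dx":0,"dy":0,"dz":0.001,"ax":0,"ay":0,"az":0},{"dx":0,"dy":0,"dz":0.0018,"ax":0,"ay":0,"az":0},{"dx":0,"dy":0,"dz":0.0018,"ax":0,"ay":0,"az":0}]'|sed -n '2p;4p';python3 -m handwheel '[{"dx":0,"dy":0,"dz":0.0008,"ax":0,"ay":0,"az":0},{"dx":0,"dy":0,"dz":0.0008,"ax":0,"ay":0,"az":0}]'|sed -n '1,2p;4p';python3 -m handwheel '[{"dx":0,"dy":0,"dz":0.0006,"ax":0,"ay":0,"az":0},{"dx":0,"dy":0,"dz":0.0006,"ax":0,"ay":0,"az":0}]'|sed -n '1,2p;4p'; python3 go.py .525 -.132 .148 50.4|head -1
```

```text
tool_pos: [0.5257, -0.1316, 0.1384]
contact_force: [1.2, 1.1, -0.8]
time: 15.62
tool_pos: [0.5257, -0.1316, 0.1376]
contact_force: [0.4, 2.0, -0.6]
time: 15.88
tool_pos: [0.5258, -0.1315, 0.1371]
contact_force: [0.5, 1.3, -1.1]
t 15.875 p [ 0.5258 -0.1315  0.1371] xaxis [ 9.711e-01  2.387e-01 -3.000e-04] zax [-3.e-04  0.e+00 -1.e+00] F [ 0.5  1.3 -1.1] T [ 0.28 -0.23  0.01] w 0.246 yaw 13.81
```

```bash
python3 -m handwheel '[{"dx":0,"dy":0,"dz":0.0005,"ax":0,"ay":0,"az":0},{"dx":0,"dy":0,"dz":0.0005,"ax":0,"ay":0,"az":0}]'|sed -n '1,2p;4p';python3 -m handwheel '[{"dx":0,"dy":0,"dz":0.0005,"ax":0,"ay":0,"az":0},{"dx":0,"dy":0,"dz":0.0005,"ax":0,"ay":0,"az":0}]'|sed -n '1,2p;4p'; python3 pic.py 7 scene top
python3 - <<'E'
from h import *
f=pickle.load(open('pics/scene_7.pkl','rb'))
cv2.imwrite('pics/c7.png',cv2.resize(f['image'][180:260,270:370],None,fx=7.5,fy=7,interpolation=2))
f=pickle.load(open('pics/top_7.pkl','rb'))
cv2.imwrite('pics/c7t.png',cv2.resize(f['image'][227:307,296:376],None,fx=7.5,fy=7.5,interpolation=2))
E
```

```text
time: 16.12
tool_pos: [0.5258, -0.1316, 0.1368]
contact_force: [0.2, 1.9, -0.5]
time: 16.38
tool_pos: [0.526, -0.1316, 0.1368]
contact_force: [-0.6, 2.2, 4.4]
```

View pics/c7.png

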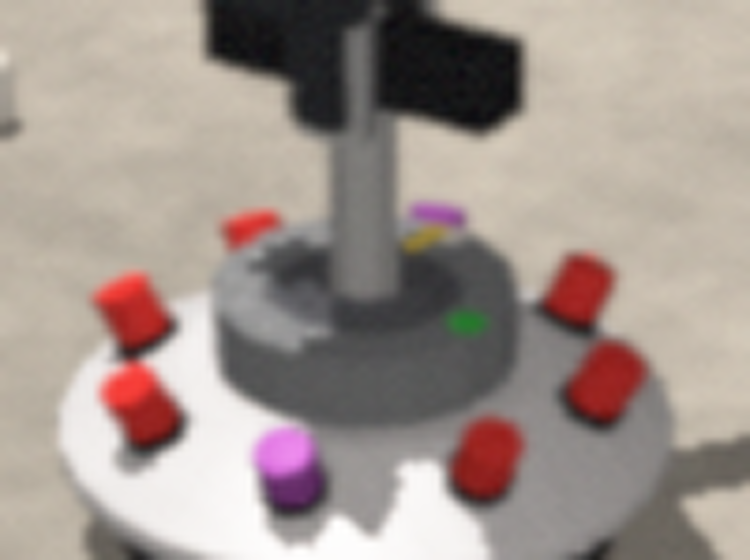

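```bash
python3 -m handwheel '[{"dx":0,"dy":0,"dz":-0.0003,"ax":0,"ay":0,"az":0.07},{"dx":0,"dy":0,"dz":-0.0003,"ax":0,"ay":0,"az":0.14},{"dx":0,"dy":0,"dz":-0.0003,"ax":0,"ay":0,"az":0.21},{"dx":0,"dy":0,"dz":-0.0003,"ax":0,"ay":0,"az":0.28},{"dx":0,"dy":0,"dz":-0.0003,"ax":0,"ay":0,"az":0.28}]'|sed -n '1,2p;4p'; python3 go.py .525 -.132 .148 50.4|head -1
```

```text
time: 17.1
tool_pos: [0.5261, -0.1315, 0.1368]
contact_force: [-0.4, 1.1, 4.3]
t 17.1 p [ 0.5261 -0.1315  0.1368] xaxis [ 9.993e-01 -3.820e-02  5.000e-04] zax [ 5.e-04  1.e-04 -1.e+00] F [-0.4  1.1  4.3] T [0.51 0.17 0.06] w 0.248 yaw -2.19
```

```bash
python3 -m handwheel '[{"dx":0,"dy":0,"dz":-0.0002,"ax":0,"ay":0,"az":0.07},{"dx":0,"dy":0,"dz":-0.0002,"ax":0,"ay":0,"az":0.14},{"dx":0,"dy":0,"dz":-0.0002,"ax":0,"ay":0,"az":0.21},{"dx":0,"dy":0,"dz":-0.0002,"ax":0,"ay":0,"az":0.28},{"dx":0,"dy":0,"dz":-0.0002,"ax":0,"ay":0,"az":0.35}]'|sed -n '1,2p;4p'; python3 go.py .525 -.132 .148 50.4|head -1;  python3 pic.py 8 scene top
python3 - <<'E'
from h import *
f=pickle.load(open('pics/scene_8.pkl','rb'))
cv2.imwrite('pics/c8.png',cv2.resize(f['image'][180:260,270:370],None,fx=7.5,fy=7,interpolation=2))
f=pickle.load(open('pics/top_8.pkl','rb'))
cv2.imwrite('pics/c8t.png',cv2.resize(f['image'][227:307,296:376],None,fx=7.5,fy=7.5,interpolation=2))
E
```

```text
time: 17.73
tool_pos: [0.5261, -0.1315, 0.1368]
contact_force: [0.1, 2.6, 2.2]
t 17.725 p [ 0.5261 -0.1315  0.1368] xaxis [ 9.25e-01 -3.80e-01  5.00e-04] zax [ 6.e-04  1.e-04 -1.e+00] F [0.1 2.6 2.2] T [ 0.48 -0.01  0.07] w 0.248 yaw -22.33
```

View pics/c8.png

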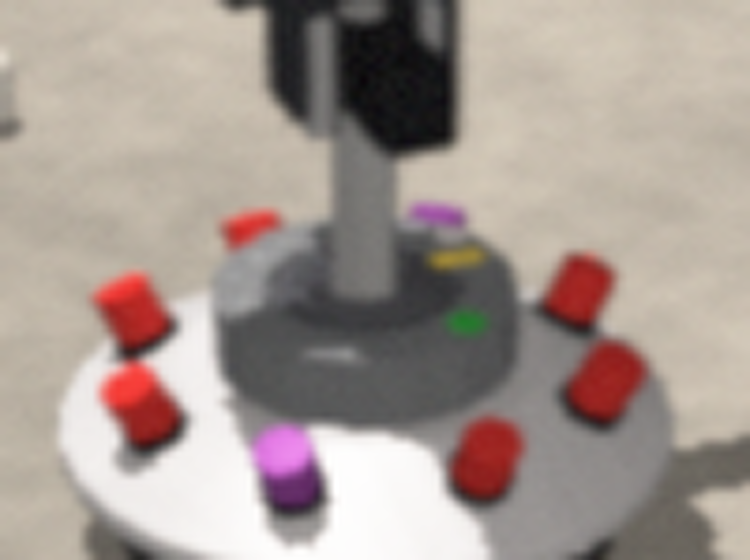

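View pics/c8t.png

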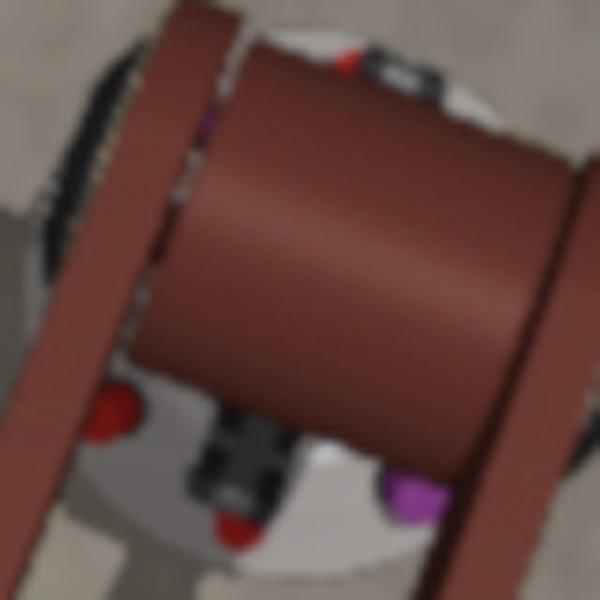

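```bash
cat > ptr.py <<'E'
import sys
from h import *
hc=np.array([.525,-.132])
def yc(f,lo,hi):
    hsv=cv2.cvtColor(f['image'],cv2.COLOR_BGR2HSV); m=cv2.inRange(hsv,lo,hi); b=np.zeros_like(m); b[200:245,290:350]=1; m*=b
    n,l,st,ce=cv2.connectedComponentsWithStats(m)
    i=1+np.argmax(st[1:,4]); return ce[i],st[i,4]
for n in sys.argv[1:]:
    f=pickle.load(open(f'pics/scene_{n}.pkl','rb'))
    g,na=yc(f,(45,80,50),(80,255,255)); y,nb=yc(f,(18,70,60),(36,255,255))
    gw=onplane(f,g,.0835)[0,:2]; yb=hc-(gw-(hc+.0357*np.array([np.cos(np.radians(95.6)),np.sin(np.radians(95.6))])))*0
    off=gw-(hc+.0357*np.array([np.cos(np.radians(95.6)),np.sin(np.radians(95.6))]))
    for z in(.085,.088):
        d=onplane(f,y,z)[0,:2]-off-hc; print(n,g.round(1),y.round(1),nb,'off',off.round(4),'z',z,'r',np.hypot(*d).round(4),'ang',np.degrees(np.arctan2(d[1],d[0]))%360)
E
python3 ptr.py 4 6 7 8
```

```text
4 [331.9 225.6] [326.3 213.4] 16 off [-0.0023 -0.001 ] z 0.085 r 0.0277 ang 192.11166615693162
4 [331.9 225.6] [326.3 213.4] 16 off [-0.0023 -0.001 ] z 0.088 r 0.0235 ang 184.75053004727087
6 [331.9 225.6] [325.6 213.7] 13 off [-0.0023 -0.001 ] z 0.085 r 0.026 ang 193.38400924765625
6 [331.9 225.6] [325.6 213.7] 13 off [-0.0023 -0.001 ] z 0.088 r 0.0218 ang 185.6819097478153
7 [331.9 225.6] [326.  213.8] 12 off [-0.0023 -0.001 ] z 0.085 r 0.026 ang 191.20849737931408
7 [331.9 225.6] [326.  213.8] 12 off [-0.0023 -0.001 ] z 0.088 r 0.0219 ang 183.1186773319737
8 [331.9 225.6] [330.3 216.5] 21 off [-0.0023 -0.001 ] z 0.085 r 0.026 ang 159.83611886411376
8 [331.9 225.6] [330.3 216.5] 21 off [-0.0023 -0.001 ] z 0.088 r 0.0244 ang 148.51532821799822
```

```bash
python3 -m handwheel '[{"dx":0,"dy":-0.0001,"dz":-0.0002,"ax":0,"ay":0,"az":0.08},{"dx":0,"dy":-0.0002,"dz":-0.0002,"ax":0,"ay":0,"az":0.16},{"dx":0,"dy":-0.0002,"dz":-0.0002,"ax":0,"ay":0,"az":0.24},{"dx":0,"dy":-0.0002,"dz":-0.0002,"ax":0,"ay":0,"az":0.32},{"dx":0,"dy":-0.0002,"dz":-0.0002,"ax":0,"ay":0,"az":0.40}]'|sed -n '1,2p;4p'; python3 go.py .525 -.132 .148 50.4|head -1
```

```text
time: 18.45
tool_pos: [0.5262, -0.1314, 0.1368]
contact_force: [0.5, 3.1, 1.2]
t 18.45 p [ 0.5262 -0.1314  0.1368] xaxis [ 7.043e-01 -7.099e-01  6.000e-04] zax [ 8.e-04 -1.e-04 -1.e+00] F [0.5 3.1 1.2] T [ 0.45 -0.16  0.11] w 0.249 yaw -45.22
```

```bash
python3 -m handwheel '[{"dx":-0.0002,"dy":-0.0001,"dz":0,"ax":0,"ay":0,"az":0.08},{"dx":-0.0002,"dy":-0.0002,"dz":0,"ax":0,"ay":0,"az":0.16},{"dx":-0.0002,"dy":-0.0002,"dz":0,"ax":0,"ay":0,"az":0.24},{"dx":-0.0002,"dy":-0.0002,"dz":0,"ax":0,"ay":0,"az":0.32},{"dx":-0.0002,"dy":-0.0002,"dz":0,"ax":0,"ay":0,"az":0.40}]'|sed -n '1,2p;4p'; python3 go.py .525 -.132 .148 50.4|head -1;python3 pic.py 9 scene wrist; python3 ptr.py 9;python3 - <<'E'
from h import *
f=pickle.load(open('pics/scene_9.pkl','rb'))
cv2.imwrite('pics/c9.png',cv2.resize(f['image'][180:260,270:370],None,fx=7.5,fy=7,interpolation=2))
E
```

```text
time: 19.08
tool_pos: [0.5263, -0.1314, 0.1368]
contact_force: [1.7, 1.2, 1.5]
t 19.075 p [ 0.5263 -0.1314  0.1368] xaxis [ 0.3723 -0.9281  0.0011] zax [ 1.1e-03 -7.0e-04 -1.0e+00] F [1.7 1.2 1.5] T [ 0.34 -0.21  0.07] w 0.25 yaw -68.14
9 [331.9 225.6] [329.4 221.3] 25 off [-0.0023 -0.001 ] z 0.085 r 0.0238 ang 113.78922250315885
9 [331.9 225.6] [329.4 221.3] 25 off [-0.0023 -0.001 ] z 0.088 r 0.0262 ang 103.40953671291162
```

View pics/c9.png

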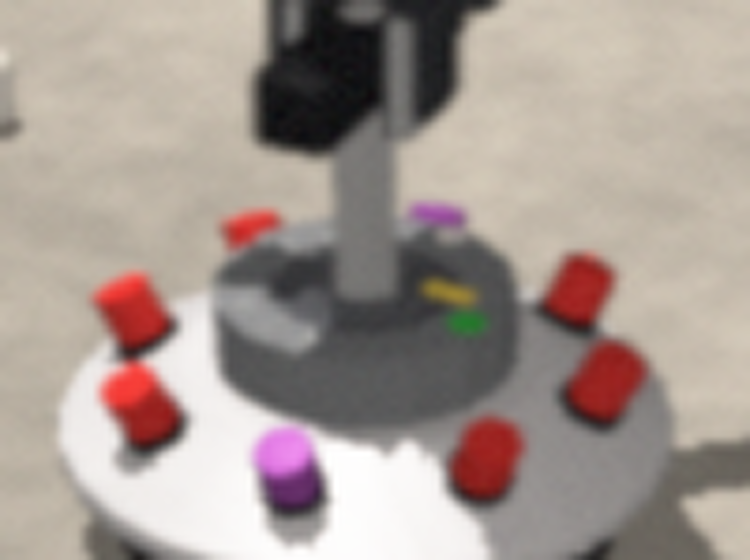

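View pics/wrist_9.png

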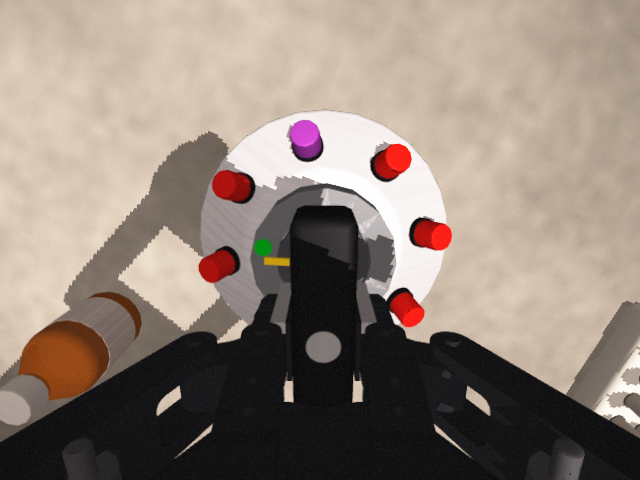

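```bash
cat > ptw.py <<'E'
import sys
from h import *
f=pickle.load(open(f'pics/wrist_{sys.argv[1]}.pkl','rb'))
hsv=cv2.cvtColor(f['image'],cv2.COLOR_BGR2HSV)
b=np.zeros((480,640),np.uint8); b[170:330,225:430]=1
def comp(lo,hi):
    n,l,st,ce=cv2.connectedComponentsWithStats(cv2.inRange(hsv,lo,hi)*b); i=1+np.argmax(st[1:,4]); return ce[i],np.argwhere(l==i)[:,::-1],st[i]
g,_,_=comp((45,80,50),(80,255,255)); y,yp,st=comp((18,70,60),(36,255,255))
gw=onplane(f,g,.0835)[0,:2]; 
P=points(f); print('z pointer',np.median(P[yp[:,1],yp[:,0],2]),'green z',P[int(g[1]),int(g[0]),2],g,y,st)
for z in(.085,.0875):
    q=onplane(f,yp,z)[:,:2]; vx,vy,x0,y0=cv2.fitLine(q.astype(np.float32),2,0,.01,.01).ravel()
    print('z',z,'yellow mean',q.mean(0).round(4),'line ang',np.degrees(np.arctan2(vy,vx))%180,'green',gw.round(4))
    for hc in([.525,-.132],[.526,-.1315]):
        hc=np.array(hc);a=lambda p:np.degrees(np.arctan2(*(p-hc)[::-1])); print(hc,'green',a(gw).round(1),np.hypot(*(gw-hc)).round(4),'yellow',a(q.mean(0)).round(1),np.hypot(*(q.mean(0)-hc)).round(4))
E
python3 ptw.py 9
```

```text
z pointer 0.08859044980782893 green z 0.08334037867492891 [262.62030075 247.18421053] [276.51028807 260.90534979] [263 256  27  11 243]
z 0.085 yellow mean [ 0.5161 -0.1081] line ang 108.3734 green [ 0.5203 -0.0981]
[ 0.525 -0.132] green 97.9 0.0342 yellow 110.5 0.0255
[ 0.526  -0.1315] green 99.7 0.0339 yellow 113.0 0.0254
z 0.0875 yellow mean [ 0.517  -0.1081] line ang 108.37523 green [ 0.5203 -0.0981]
[ 0.525 -0.132] green 97.9 0.0342 yellow 108.5 0.0252
[ 0.526  -0.1315] green 99.7 0.0339 yellow 111.0 0.0251
```

```bash
python3 -m handwheel '[{"dx":0,"dy":0,"dz":0,"ax":0,"ay":0,"az":0.06},{"dx":0,"dy":0,"dz":0,"ax":0,"ay":0,"az":0.12},{"dx":0,"dy":0,"dz":0,"ax":0,"ay":0,"az":0.16},{"dx":0,"dy":0,"dz":0,"ax":0,"ay":0,"az":0.16}]'|sed -n '1,2p;4p'; python3 go.py .525 -.132 .148 50.4|head -1;python3 pic.py 10 scene wrist; python3 ptr.py 10; python3 ptw.py 10
```

```text
time: 19.68
tool_pos: [0.5262, -0.1314, 0.1369]
contact_force: [2.5, 0.4, 0.4]
t 19.675 p [ 0.5262 -0.1314  0.1369] xaxis [ 2.223e-01 -9.750e-01  8.000e-04] zax [ 9.e-04 -6.e-04 -1.e+00] F [2.5 0.4 0.4] T [ 0.11 -0.46 -0.03] w 0.248 yaw -77.15
10 [332.  225.7] [328.3 222.2] 26 off [-0.0021 -0.0006] z 0.085 r 0.0231 ang 104.55569938136742
10 [332.  225.7] [328.3 222.2] 26 off [-0.0021 -0.0006] z 0.088 r 0.0261 ang 95.03396206152571
z pointer nan green z 0.08533200111262529 [260.40865385 255.18269231] [277.02966102 260.71610169] [264 256  27  11 236]
z 0.085 yellow mean [ 0.5201 -0.1072] line ang 100.69964 green [ 0.5207 -0.0974]
[ 0.525 -0.132] green 97.0 0.0349 yellow 101.2 0.0252
[ 0.526  -0.1315] green 98.8 0.0345 yellow 103.6 0.025
z 0.0875 yellow mean [ 0.521  -0.1074] line ang 100.70057 green [ 0.5207 -0.0974]
[ 0.525 -0.132] green 97.0 0.0349 yellow 99.1 0.0249
[ 0.526  -0.1315] green 98.8 0.0345 yellow 101.6 0.0246
```

View pics/wrist_10.png

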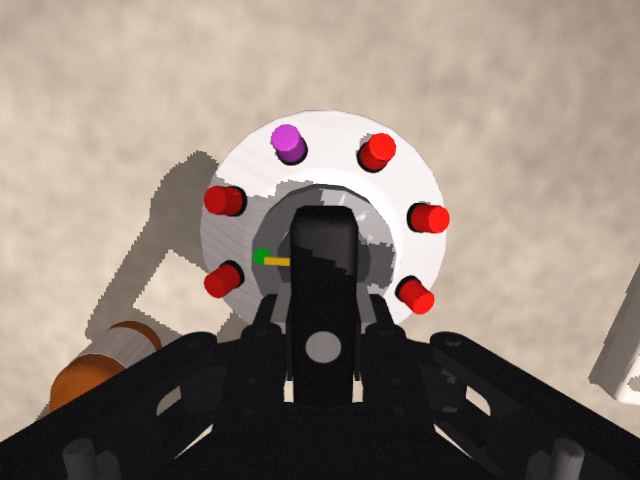

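```bash
python3 -m handwheel '[{"dx":0,"dy":0,"dz":0,"ax":0,"ay":0,"az":0.03},{"dx":0,"dy":0,"dz":0,"ax":0,"ay":0,"az":0.04},{"dx":0,"dy":0,"dz":0,"ax":0,"ay":0,"az":0.04}]'|sed -n '1,2p;4p'; python3 go.py .525 -.132 .148 50.4|head -1;python3 pic.py 11 scene wrist; python3 ptr.py 11; python3 ptw.py 11
python3 - <<'E'
from h import *
f=pickle.load(open('pics/wrist_11.pkl','rb'))
cv2.imwrite('pics/c11.png',cv2.resize(f['image'][220:300,235:335],None,fx=7.5,fy=7,interpolation=2))
E
```

```text
time: 20.15
tool_pos: [0.5261, -0.1313, 0.1368]
contact_force: [3.5, -0.3, -2.3]
t 20.15 p [ 0.5261 -0.1313  0.1368] xaxis [ 1.810e-01 -9.835e-01  6.000e-04] zax [ 5.e-04 -5.e-04 -1.e+00] F [ 3.5 -0.3 -2.3] T [-0.15 -0.72  0.08] w 0.253 yaw -79.57
11 [332.  225.7] [327.7 222.2] 23 off [-0.0021 -0.0006] z 0.085 r 0.0222 ang 102.88664155273334
11 [332.  225.7] [327.7 222.2] 23 off [-0.0021 -0.0006] z 0.088 r 0.0254 ang 93.28895399199362
z pointer 0.08868142492264183 green z 0.08435405474536214 [260.0990099  257.87128713] [277.40677966 260.58050847] [264 256  27  10 236]
z 0.085 yellow mean [ 0.5212 -0.1072] line ang 97.9087 green [ 0.5204 -0.0972]
[ 0.525 -0.132] green 97.5 0.0351 yellow 98.8 0.0251
[ 0.526  -0.1315] green 99.2 0.0348 yellow 101.3 0.0248
z 0.0875 yellow mean [ 0.5221 -0.1073] line ang 97.90782 green [ 0.5204 -0.0972]
[ 0.525 -0.132] green 97.5 0.0351 yellow 96.8 0.0248
[ 0.526  -0.1315] green 99.2 0.0348 yellow 99.2 0.0245
```

View pics/c11.png

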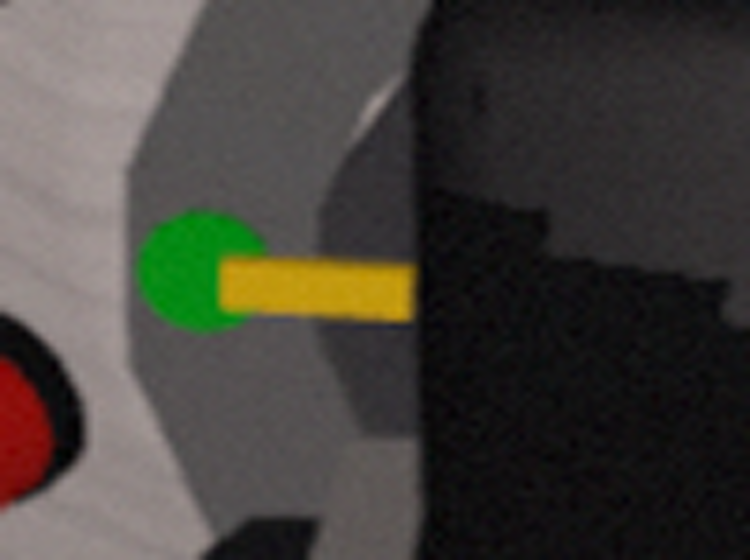

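```bash
python3 -m handwheel '[{"dx":0,"dy":0,"dz":0,"ax":0,"ay":0,"az":-0.035},{"dx":0,"dy":0,"dz":0,"ax":0,"ay":0,"az":-0.035}]'|sed -n '1,2p;4p'; python3 go.py .525 -.132 .148 50.4|head -1;python3 -m handwheel '[{"dx":0,"dy":0,"dz":-0.002,"ax":0,"ay":0,"az":0},{"dx":0,"dy":0,"dz":-0.005,"ax":0,"ay":0,"az":0},{"dx":0,"dy":0,"dz":-0.008,"ax":0,"ay":0,"az":0}]'|sed -n '1,2p;4p'; python3 go.py .525 -.132 .148 50.4|head -1
```

```text
time: 20.5
tool_pos: [0.526, -0.1312, 0.1368]
contact_force: [3.7, -0.8, -1.3]
t 20.5 p [ 0.526  -0.1312  0.1368] xaxis [ 2.155e-01 -9.765e-01  2.000e-04] zax [ 1.e-04 -2.e-04 -1.e+00] F [ 3.7 -0.8 -1.3] T [-0.18 -0.78  0.02] w 0.251 yaw -77.55
time: 20.88
tool_pos: [0.5257, -0.1311, 0.1446]
contact_force: [3.6, -0.9, -4.9]
t 20.875 p [ 0.5257 -0.1311  0.1446] xaxis [ 2.151e-01 -9.766e-01 -2.000e-04] zax [-6.e-04  1.e-04 -1.e+00] F [ 3.6 -0.9 -4.9] T [-0.33 -0.99  0.02] w 0.248 yaw -77.58
```

```bash
python3 -m handwheel '[{"dx":0,"dy":0,"dz":-0.004,"ax":0,"ay":0,"az":0},{"dx":0,"dy":0,"dz":-0.009,"ax":0,"ay":0,"az":0},{"dx":0,"dy":0,"dz":-0.014,"ax":0,"ay":0,"az":0},{"dx":0,"dy":0,"dz":-0.025,"ax":0,"ay":0,"az":0},{"dx":0,"dy":0,"dz":-0.045,"ax":0,"ay":0,"az":0}]'|sed -n '1,2p;4p';python3 -m handwheel '[{"dx":0,"dy":0,"dz":-0.025,"ax":0,"ay":0,"az":0},{"dx":0,"dy":0,"dz":-0.025,"ax":0,"ay":0,"az":0}]'|sed -n '1,2p;4p'; python3 go.py .5665 .2499 .215 50.4;python3 pic.py 12 scene; python3 ptr.py 12;python3 - <<'E'
from h import *
f=pickle.load(open('pics/scene_12.pkl','rb'))
cv2.imwrite('pics/c12.png',cv2.resize(f['image'][150:270,260:380],None,fx=5,fy=5,interpolation=2))
cv2.imwrite('pics/c12h.png',cv2.resize(f['image'][310:390,420:520],None,fx=7,fy=7,interpolation=2))
E
```

```text
time: 21.5
tool_pos: [0.5251, -0.1307, 0.1902]
contact_force: [0.0, -0.3, -2.0]
time: 21.75
tool_pos: [0.5276, -0.1317, 0.219]
contact_force: [-0.2, -0.1, -0.5]
t 21.75 p [ 0.5276 -0.1317  0.219 ] xaxis [ 0.2151 -0.9766  0.0036] zax [ 0.0059 -0.0023 -1.    ] F [-0.2 -0.1 -0.5] T [ 0.04 -0.05  0.03] w 0.248 yaw -77.58
d [-0.3643 -0.1201  0.0034] a [ 1.1000e-03 -7.8000e-03 -2.2336e+00] dist 0.3836 j [-0.38 -0.14  1.82  0.    1.45  0.97]
12 [332.  225.7] [327.7 222.2] 23 off [-0.0021 -0.0006] z 0.085 r 0.0222 ang 102.88664155273334
12 [332.  225.7] [327.7 222.2] 23 off [-0.0021 -0.0006] z 0.088 r 0.0254 ang 93.28895399199362
```

View pics/c12.png

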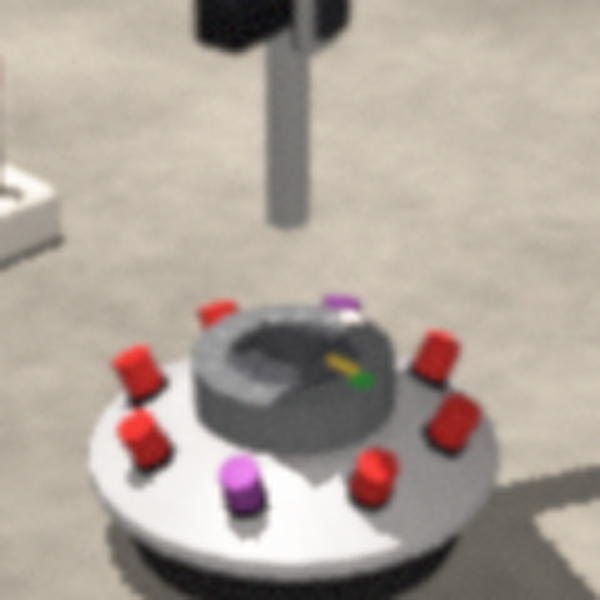

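View pics/c12h.png

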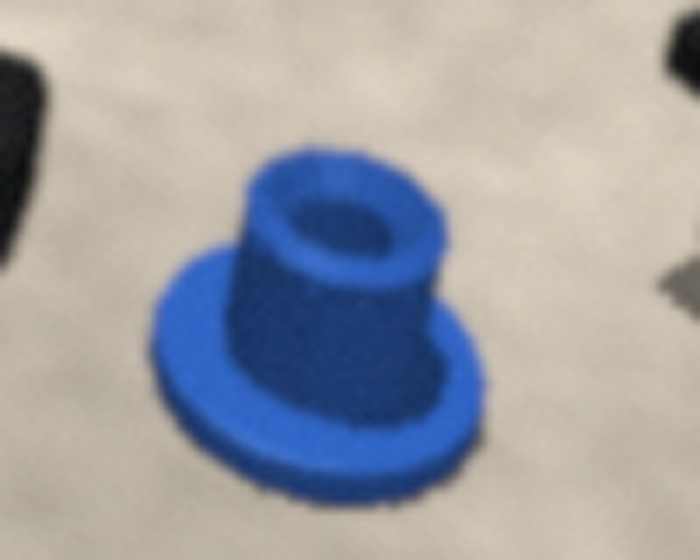

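```bash
python3 -m handwheel '[{"dx":-0.03,"dy":-0.0098,"dz":0,"ax":0,"ay":0,"az":-0.175},{"dx":-0.06,"dy":-0.0196,"dz":0,"ax":0,"ay":0,"az":-0.35},{"dx":-0.09,"dy":-0.0294,"dz":0,"ax":0,"ay":0,"az":-0.525},{"dx":-0.12,"dy":-0.0392,"dz":0,"ax":0,"ay":0,"az":-0.70},{"dx":-0.15,"dy":-0.049,"dz":0,"ax":0,"ay":0,"az":-0.875}]'|sed -n '1,2p;4p'; python3 go.py .5665 .2499 .215 50.4
```

```text
time: 22.42
tool_pos: [0.5407, 0.027, 0.2135]
contact_force: [0.3, 0.3, -2.0]
t 22.425 p [0.5407 0.027  0.2135] xaxis [ 0.8901 -0.4558 -0.0023] zax [-2.5e-03  2.0e-04 -1.0e+00] F [ 0.3  0.3 -2. ] T [ 0.01 -0.01 -0.02] w 0.244 yaw -27.12
d [-0.0787 -0.2101 -0.0015] a [-8.0000e-04  2.6000e-03 -1.3529e+00] dist 0.2244 j [-0.09 -0.13  1.82 -0.    1.45  0.39]
```

```bash
python3 -m handwheel '[{"dx":-0.012,"dy":-0.031,"dz":0,"ax":0,"ay":0,"az":-0.18},{"dx":-0.024,"dy":-0.062,"dz":0,"ax":0,"ay":0,"az":-0.36},{"dx":-0.036,"dy":-0.093,"dz":0,"ax":0,"ay":0,"az":-0.54},{"dx":-0.048,"dy":-0.124,"dz":0,"ax":0,"ay":0,"az":-0.72},{"dx":-0.06,"dy":-0.155,"dz":0,"ax":0,"ay":0,"az":-0.9}]'|sed -n '1,2p;4p'; python3 go.py .5665 .2499 .215 50.4
```

```text
time: 23.05
tool_pos: [0.5589, 0.1921, 0.2134]
contact_force: [0.4, -0.6, -1.6]
t 23.05 p [0.5589 0.1921 0.2134] xaxis [ 0.9102  0.4141 -0.0026] zax [-2.6e-03 -6.0e-04 -1.0e+00] F [ 0.4 -0.6 -1.6] T [ 0.05  0.05 -0.03] w 0.249 yaw 24.46
d [ 0.0308 -0.0495 -0.0017] a [-0.0011  0.0024 -0.4527] dist 0.0583 j [ 0.21 -0.01  1.71 -0.    1.45 -0.22]
```

```bash
python3 -m handwheel '[{"dx":0.01,"dy":-0.016,"dz":0,"ax":0,"ay":0,"az":-0.15},{"dx":0.02,"dy":-0.032,"dz":0,"ax":0,"ay":0,"az":-0.3},{"dx":0.0305,"dy":-0.0485,"dz":0,"ax":0,"ay":0,"az":-0.452},{"dx":0.0305,"dy":-0.0485,"dz":0,"ax":0,"ay":0,"az":-0.452},{"dx":0.0305,"dy":-0.0485,"dz":0,"ax":0,"ay":0,"az":-0.452}]'|sed -n '1,2p;4p'; python3 pic.py 13 scene wrist; python3 go.py .5665 .2499 .17 50.4;python3 - <<'E'
from h import *
f=pickle.load(open('pics/scene_13.pkl','rb'))
cv2.imwrite('pics/c13.png',cv2.resize(f['image'][220:390,400:540],None,fx=4.3,fy=3.5,interpolation=2))
E
```

```text
time: 23.68
tool_pos: [0.5673, 0.2473, 0.214]
contact_force: [0.1, 0.6, -2.6]
t 23.775 p [0.5675 0.2471 0.2145] xaxis [ 0.644   0.7651 -0.0009] zax [-8.e-04 -5.e-04 -1.e+00] F [ 0.4  0.  -2.6] T [ 0.01  0.09 -0.03] w 0.249 yaw 49.91
d [ 0.0015 -0.0026  0.0445] a [-0.0003  0.0009 -0.0085] dist 0.0446 j [ 0.29  0.05  1.64 -0.    1.45 -0.58]
```

View pics/c13.png

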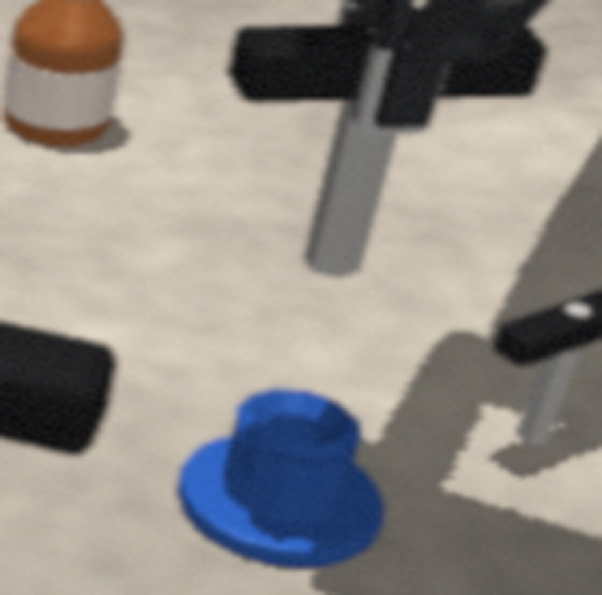

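View pics/wrist_13.png

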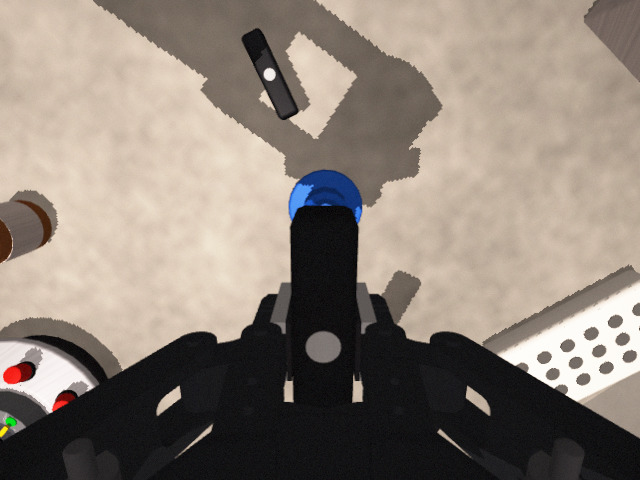

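```bash
python3 -m handwheel '[{"dx":0.0012,"dy":-0.0023,"dz":0.01,"ax":0,"ay":0,"az":-0.0085},{"dx":0.0012,"dy":-0.0023,"dz":0.035,"ax":0,"ay":0,"az":-0.0085},{"dx":0.0012,"dy":-0.0023,"dz":0.06,"ax":0,"ay":0,"az":-0.0085},{"dx":0.0012,"dy":-0.0023,"dz":0.078,"ax":0,"ay":0,"az":-0.0085},{"dx":0.0012,"dy":-0.0023,"dz":0.078,"ax":0,"ay":0,"az":-0.0085}]'|sed -n '1,2p;4p';python3 -m handwheel '[{"dx":0,"dy":0,"dz":0,"ax":0,"ay":0,"az":0}]'|sed -n '1,2p;4p'; python3 go.py .5665 .2495 .088 50.4;python3 pic.py 14 scene
python3 - <<'E'
from h import *
f=pickle.load(open('pics/scene_14.pkl','rb'))
cv2.imwrite('pics/c14.png',cv2.resize(f['image'][270:390,410:530],None,fx=5,fy=5,interpolation=2))
E
```

```text
time: 24.4
tool_pos: [0.5654, 0.2497, 0.1345]
contact_force: [0.1, 0.5, -1.7]
time: 24.52
tool_pos: [0.5674, 0.2504, 0.1378]
contact_force: [0.2, -0.6, -2.4]
t 24.525 p [0.5674 0.2504 0.1378] xaxis [0.6361 0.7716 0.0012] zax [ 1.4e-03  4.0e-04 -1.0e+00] F [ 0.2 -0.6 -2.4] T [ 0.04  0.01 -0.01] w 0.25 yaw 50.5
d [-0.0013 -0.0001  0.0498] a [ 0.0009 -0.0012  0.0017] dist 0.0499 j [ 0.3   0.11  1.71 -0.    1.32 -0.59]
```

View pics/c14.png

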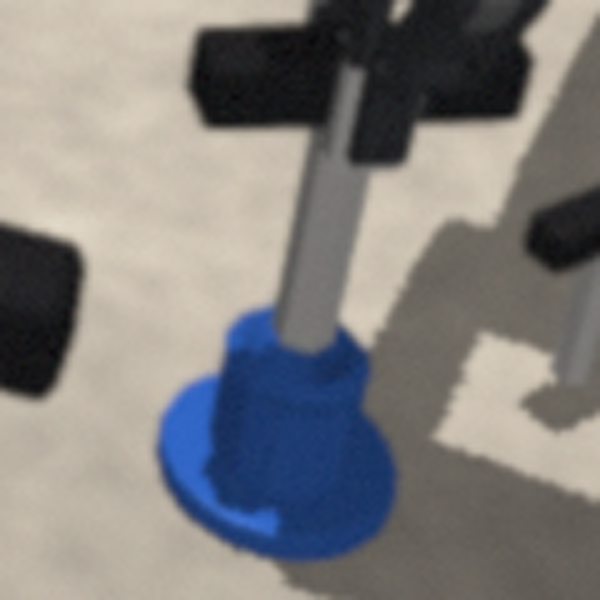

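```bash
python3 -m handwheel '[{"dx":-0.0006,"dy":0,"dz":0.004,"ax":0,"ay":0,"az":0},{"dx":-0.0006,"dy":0,"dz":0.008,"ax":0,"ay":0,"az":0},{"dx":-0.0006,"dy":0,"dz":0.011,"ax":0,"ay":0,"az":0},{"dx":-0.0006,"dy":0,"dz":0.011,"ax":0,"ay":0,"az":0}]'|sed -n '1,2p;4p';python3 -m handwheel '[{"dx":0,"dy":0,"dz":0.003,"ax":0,"ay":0,"az":0},{"dx":0,"dy":0,"dz":0.006,"ax":0,"ay":0,"az":0},{"dx":0,"dy":0,"dz":0.006,"ax":0,"ay":0,"az":0}]'|sed -n '1,2p;4p'
```

```text
time: 25.08
tool_pos: [0.566, 0.2497, 0.1253]
contact_force: [-0.1, 0.1, -2.6]
time: 25.45
tool_pos: [0.5661, 0.2497, 0.1194]
contact_force: [-0.6, 0.3, -2.3]
```

```bash
python3 -m handwheel '[{"dx":0,"dy":0,"dz":0.004,"ax":0,"ay":0,"az":0},{"dx":0,"dy":0,"dz":0.009,"ax":0,"ay":0,"az":0},{"dx":0,"dy":0,"dz":0.013,"ax":0,"ay":0,"az":0},{"dx":0,"dy":0,"dz":0.015,"ax":0,"ay":0,"az":0},{"dx":0,"dy":0,"dz":0.015,"ax":0,"ay":0,"az":0}]'|sed -n '1,2p;4p';python3 -m handwheel '[{"dx":0,"dy":0,"dz":0.004,"ax":0,"ay":0,"az":0},{"dx":0,"dy":0,"dz":0.008,"ax":0,"ay":0,"az":0},{"dx":0,"dy":0,"dz":0.012,"ax":0,"ay":0,"az":0},{"dx":0,"dy":0,"dz":0.013,"ax":0,"ay":0,"az":0},{"dx":0,"dy":0,"dz":0.013,"ax":0,"ay":0,"az":0}]'|sed -n '1,2p;4p'
```

```text
time: 26.08
tool_pos: [0.5662, 0.2498, 0.1046]
contact_force: [0.1, 0.3, -2.9]
time: 26.7
tool_pos: [0.5663, 0.2498, 0.0918]
contact_force: [0.4, 0.6, -1.8]
```

```bash
python3 -m handwheel '[{"dx":0,"dy":0,"dz":0.0015,"ax":0,"ay":0,"az":0},{"dx":0,"dy":0,"dz":0.003,"ax":0,"ay":0,"az":0},{"dx":0,"dy":0,"dz":0.003,"ax":0,"ay":0,"az":0}]'|sed -n '1,2p;4p';python3 -m handwheel '[{"dx":0,"dy":0,"dz":0.001,"ax":0,"ay":0,"az":0},{"dx":0,"dy":0,"dz":0.001,"ax":0,"ay":0,"az":0}]'|sed -n '1,2p;4p'
```

```text
time: 27.08
tool_pos: [0.5663, 0.2497, 0.0887]
contact_force: [-0.6, -0.4, -2.0]
time: 27.32
tool_pos: [0.5664, 0.2498, 0.0879]
contact_force: [0.1, -0.5, -1.8]
```

```bash
python3 -m handwheel '[{"dx":0,"dy":0,"dz":0.0006,"ax":0,"ay":0,"az":0},{"dx":0,"dy":0,"dz":0.0006,"ax":0,"ay":0,"az":0}]'|sed -n '1,2p;4p';python3 -m handwheel '[{"dx":0,"dy":0,"dz":0.0006,"ax":0,"ay":0,"az":0},{"dx":0,"dy":0,"dz":0.0006,"ax":0,"ay":0,"az":0}]'|sed -n '1,2p;4p'
```

```text
time: 27.58
tool_pos: [0.5666, 0.2499, 0.0879]
contact_force: [-1.2, -0.3, 1.0]
time: 27.82
tool_pos: [0.5667, 0.2499, 0.0878]
contact_force: [-2.3, -0.5, 4.8]
```

```bash
python3 -m handwheel '[{"dx":0,"dy":0,"dz":-0.0005,"ax":0,"ay":0,"az":0},{"dx":0,"dy":0,"dz":-0.0005,"ax":0,"ay":0,"az":0},{"dx":0,"dy":0,"dz":-0.0005,"ax":0,"ay":0,"az":0},{"dx":0,"dy":0,"dz":-0.0005,"ax":0,"ay":0,"az":0},{"dx":0,"dy":0,"dz":-0.0005,"ax":0,"ay":0,"az":0}]' 0;python3 -m handwheel '[{"dx":0,"dy":0,"dz":0,"ax":0,"ay":0,"az":0},{"dx":0,"dy":0,"dz":0,"ax":0,"ay":0,"az":0}]'; python3 pic.py 15 wrist scene
```

```text
time: 28.45
tool_pos: [0.5664, 0.2498, 0.0871]
tool_rot: [-0.0, 0.904, 0.427, -0.0]
contact_force: [-1.0, 0.8, -1.3]
gripper_width: 1.001
time: 28.7
tool_pos: [0.5664, 0.2498, 0.0872]
tool_rot: [-0.0, 0.904, 0.427, 0.0]
contact_force: [-0.2, -0.2, 0.1]
gripper_width: 1.001
```

View pics/wrist_15.png

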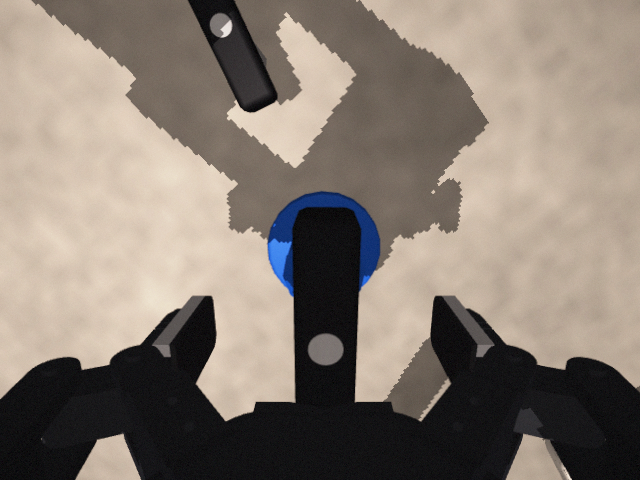

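The fingers are clear and the handle is upright and centred at (325,349). Next I lift straight up, retreat to one side and check.

```bash
python3 -m handwheel '[{"dx":0,"dy":0,"dz":-0.02,"ax":0,"ay":0,"az":0},{"dx":0,"dy":0,"dz":-0.06,"ax":0,"ay":0,"az":0},{"dx":0,"dy":0,"dz":-0.11,"ax":0,"ay":0,"az":0},{"dx":0,"dy":0,"dz":-0.16,"ax":0,"ay":0,"az":0},{"dx":0,"dy":0,"dz":-0.18,"ax":0,"ay":0,"az":0}]'|sed -n '1,2p;4p';python3 go.py .42 .06 .28 50.4
```

```text
time: 29.42
tool_pos: [0.568, 0.2503, 0.2734]
contact_force: [0.4, -1.2, 0.1]
t 29.425 p [0.568  0.2503 0.2734] xaxis [0.6359 0.7717 0.0069] zax [ 0.0079  0.0024 -1.    ] F [ 0.4 -1.2  0.1] T [-0.01 -0.04 -0.02] w 0.997 yaw 50.51
d [-0.2409  0.0069 -0.0082] a [ 0.0046 -0.0069  0.0019] dist 0.2412 j [ 0.3   0.02  1.58  0.    1.54 -0.59]
```

```bash
python3 -m handwheel '[{"dx":-0.05,"dy":0.0015,"dz":0,"ax":0,"ay":0,"az":0},{"dx":-0.1,"dy":0.003,"dz":0,"ax":0,"ay":0,"az":0},{"dx":-0.15,"dy":0.0045,"dz":0,"ax":0,"ay":0,"az":0},{"dx":-0.2,"dy":0.006,"dz":0,"ax":0,"ay":0,"az":0},{"dx":-0.24,"dy":0.007,"dz":0,"ax":0,"ay":0,"az":0}]'|sed -n '1,2p;4p';python3 -m handwheel '[{"dx":0,"dy":0,"dz":0,"ax":0,"ay":0,"az":0},{"dx":0,"dy":0,"dz":0,"ax":0,"ay":0,"az":0},{"dx":0,"dy":0,"dz":0,"ax":0,"ay":0,"az":0}]'|sed -n '1,2p;4p';python3 pic.py 16 top scene; python3 ptr.py 16
```

```text
time: 30.05
tool_pos: [0.4176, 0.059, 0.2667]
contact_force: [0.6, -0.6, 0.7]
time: 30.42
tool_pos: [0.4195, 0.0608, 0.267]
contact_force: [-0.4, -0.2, -0.3]
16 [332.  225.7] [327.7 222. ] 23 off [-0.0021 -0.0006] z 0.085 r 0.0217 ang 104.13422915799929
16 [332.  225.7] [327.7 222. ] 23 off [-0.0021 -0.0006] z 0.088 r 0.0248 ang 94.15789546228392
```

View pics/top_16.png

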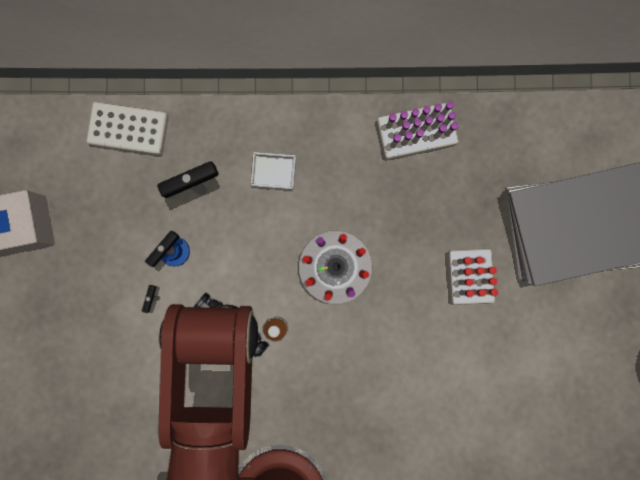

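View pics/scene_16.png

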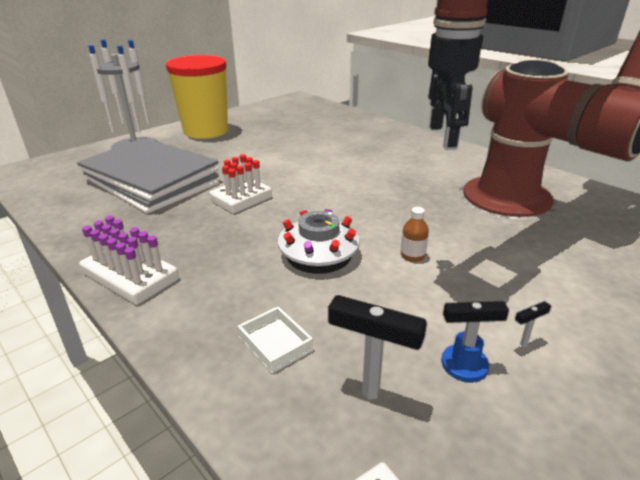

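Run:
```python
from h import *
for n in('top0','top_16'):
    f=pickle.load(open(f'pics/{n}.pkl','rb')); hsv=cv2.cvtColor(f['image'],cv2.COLOR_BGR2HSV); hc=np.array([.5249,-.132])
    b=np.zeros((480,640),np.uint8); b[240:295,310:365]=1
    for lbl,lo,hi,z in(('g',(45,100,80),(80,255,255),.0835),('y',(20,80,80),(36,255,255),.0885)):
        m=cv2.inRange(hsv,lo,hi)*b; k,l,st,ce=cv2.connectedComponentsWithStats(m)
        for i in range(1,k):
            if st[i,4]>5:
                d=onplane(f,ce[i],z)[0,:2]-hc; print(n,lbl,st[i,4],ce[i].round(1),np.hypot(*d).round(4),(np.degrees(np.arctan2(d[1],d[0]))%360).round(1))
    P=points(f); m=(P[...,2]>.112)&(P[...,2]<.13); k,l=cv2.connectedComponents(m.astype(np.uint8)); q=onplane(f,np.argwhere(l==l[249,162])[:,::-1],.121)[:,:2].astype(np.float32); print(cv2.minAreaRect(q),np.median(P[l==l[249,162]][:,2]))
a=pickle.load(open('pics/top0.pkl','rb'))['image'].astype(int);c=pickle.load(open('pics/top_16.pkl','rb'))['image'].astype(int)
d=np.abs(a-c).max(2)
for nm,(x0,y0,x1,y1) in dict(rack1=(372,98,465,162),rack2=(440,240,505,312),tray=(245,145,302,195),bottle=(260,315,290,345),big=(150,155,225,215)).items(): print(nm,(d[y0:y1,x0:x1]>40).sum())
```

```text
top0 g 14 [320.3 268.5] 0.0357 95.8
top0 y 16 [337.2 277. ] 0.0229 185.1
((0.5659064650535583, 0.2488347738981247), (0.024843914434313774, 0.09092317521572113), 51.02129364013672) 0.1218148968079118
top_16 g 11 [319.9 268.5] 0.0365 95.8
top_16 y 15 [324.7 267.4] 0.0258 92.9
((0.5664672255516052, 0.2487538456916809), (0.024317333474755287, 0.0905986875295639), 51.10952377319336) 0.12166187618037694
rack1 0
rack2 0
tray 0
bottle 39
big 0
```

```bash
python3 -c "
from h import *
from scipy import ndimage
for n in('top0','top_16'):
    f=pickle.load(open(f'pics/{n}.pkl','rb'));P=points(f);m=(P[...,2]>.06)&(P[...,2]<.125);m[:,:262]=0;m[:,290:]=0;m[:312]=0;m[346:]=0
    print(n,m.sum(),np.median(P[m],axis=0).round(4))
from plant import manip
print(manip.job_done(), manip.state()['time'])"
```

```text
top0 409 [0.3872 0.0049 0.0812]
top_16 411 [0.3872 0.005  0.0809]
the job is handed in; nothing more can be done
the job is handed in; nothing more can be done
```

I locked the rotor and handed the job in at about 30.5 s. No verdict was reported.

- **Key chosen:** I took the middle of the three keys, the one in the blue holder. Its handle measured about 90 × 22 mm, as described.
- **Seating:** The key met the step at the expected height with about 6 N. I turned it clockwise until it dropped in, and it reached the socket floor at the expected depth. The forces I read stayed below about 7 N throughout.
- **Screw turn:** I turned the screw until the yellow pointer reached the green mark. The last checks gave about 92° of turn in the top view, about 91° in the scene view and about 90° in the wrist view before I lifted the key out. They disagree by about 2°.
- **Return of the key:** It went back into the holder to the same height as at the start (gripper at 0.0878 m against 0.0879 m). It was upright, within 1 mm of where it began, and I let go of it.
- **Other objects:** Pixel differences on the tube racks, tray and big key were zero. The bottle area showed a few changed pixels, which I put down to the arm and its shadow. The bottle's measured position was unchanged to 0.1 mm. I retreated the gripper clear of everything before handing in.

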